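Seal the hardware tins and slide the carrier home

ROBOT

A 6-joint arm with a two-finger parallel gripper is mounted at the origin on the work surface. World frame = base frame: x ahead of the robot, y to its left, z up, the work surface at z = 0. Lengths are in mm, angles in degrees, forces in N, time in s.
With the tool pointing down it reaches from about 300 to 850 mm from the base axis. Payload 4.2 kg.
Tool frame: the origin (TCP) lies on the centre line of the jaws, within the pads' length; the fingertips stand 11 mm ahead of it and the grasp point (between the pads) lies 8 mm behind it; z points along the fingers, y is the line along which they close (so a half turn about z gives the same grasp; the last joint's range is limited). The gripper opens to 91 mm and grips with 3 to 60 N. Pads are 32 mm wide; open, the fingers measure 118 mm over their backs; the gripper's body (76 mm by 178 mm) begins 60 mm behind the grasp point.
Start: joints at [66.635, 18.312, 89.639, -0, 72.044, -1.146], TCP at [217.441, 532.317, 224.976] pointing down, gripper open.
Joint ranges: [-177.97, 177.97], [-48.28, 115.42], [12.27, 149.76], [-77.06, 257.06], [2.81, 150.46], [-146.56, 146.56]. Speed limits (degrees/s): [147.25, 147.25, 180, 180, 180, 180].

INTERFACE

Orientations are given as [roll, pitch, yaw] about the fixed x, y, z axes, in that order (R = Rz(yaw) Ry(pitch) Rx(roll)).
In Python, from workcell import env, grab_frame, camera_model, models gives the robot as it stands.
- The arm moves only by the shell command python3 -m crank 'ROWS' [FORCE]. ROWS is text: rows parted by semicolons, each of 7 numbers parted by spaces: the closure, from -1 (fully open) to 1 (shut), so that 0 is half open, then the shift along the tool's x, y, z in mm, then the turn, a rotation vector about the tool's x, y, z in degrees. A call has 1 to 10 rows; each row shifts and turns the commanded pose from where the row before left it, along the tool's axes as they then stand; what a row does not reach is not made up. A row lasts 1/8 s, in which the tool goes at most 62.5 mm and 10.7 degrees, less where a joint would pass 70% of its speed; a pose out of reach is approached as far as the arm can. A call is refused whole if a number of a shift passes 62.5 or a number of a turn 10.7, either way. A call with a gripper value outside its range is refused whole. The fingers move at their own pace and stop on an object; FORCE is the grip in N (left out, the last holds). Time passes only in rows, so rows that do not move let the fingers close. It gives the time, the measured TCP pose, the force, the opening and the grip force at its end, in the units of the state.
- env.state(): the state, without advancing time (a new reading comes with each control period).
- grab_frame(name): name is "side" or "top" or "wrist"; returns the picture (400x640x3 uint8, blue, green, red); there is no depth.
- camera_model(name): a dict with "K" (3x3 intrinsics, pixels), "R" (3x3) and "t" (3): a world point X has camera coordinates R X + t; the wrist camera has in their place "mount" (4x4, takes a point from camera to tool coordinates, whose origin is the TCP and whose axes are the flange's). Camera axes: x right, y down, z forward; pixel columns grow to the right and rows downward; lengths in mm; the calibration is good to about 2 mm. A picture is of the moment at which its call begins: read the wrist's pose just before it. camera_model takes no time and is no camera call.
- env.job_done(): hands the job in; it is judged then, once.
Trained networks look in the newest picture that a camera, given by its name, has taken for a name from the list of things; names that differ only in an ending like _2 or _b are one class to them, and where a whole thing is asked for, a point or a joint stands for the part that bears it (a point fixed in the world has none). Each returns a list of dicts, best first, with "p" (0 to 1); they miss things now and then, are a little off and sometimes report something else, mostly with a low value. They report only what shows in the picture. A call takes as long as a camera call. They do not tell look-alikes from the thing itself.
- models.search_frame(name, camera): "point" ([x, y, z] in mm, in world coordinates, good to about 4 mm: the middle of the surface that is visible of it).
The state is a dict: "time_s": time; "qpos": joint angles; "qvel": joint speeds; "effort": joint torques, N m; "ee_pos": TCP position; "ee_rot": TCP orientation; "force": force on the tool from outside, world axes, zero at the start; "torque": the same for the moment, N m; "gripper_width": finger opening in mm; "gripper_force": force on a finger pad.
Only numpy, scipy, OpenCV 4.12 (cv2) and the standard library are available. Lean on these libraries where they do the work, as an engineer would, in place of code of your own. Each camera call takes 0.05 s, during which the arm holds its last target. There are 200 camera calls.

TASK

Close every tin standing in the carrier: lay a sealing disk flat in its mouth, set a locking ring over it and turn the ring clockwise as far as it goes. Only when all the tins are locked, push the carrier along its bed, at the middle of its push rail, fully home against the stop bar. Spare disks and rings may stay on the bench; leave the bottle and the tape measure where they are.

Things in the scene. Friction and masses are not known exactly. Their poses are not given: they have to be found in the camera images.
- bed: Fixed guide bed: dark steel plate 340 x 349 mm, 6 thick, with an aluminium guide rail 44 wide, 12 high along its centre line and a stop bar (12 thick, 42 mm above the bench) across the far end. Origin: underside, on the centre line, 128 mm before the stop bar's face; x = sliding direction, + towards the stop bar; z up. The carrier's origin is 72 mm on the + side of this origin when home, and starts 100 to 140 mm short of that.
- carrier: Loose plywood carrier on the bed plate, 111 mm long (x), 321 wide (y), 50 high; 3 square pockets in a row along y, at y -105, 0, +105 mm, floor 20 mm above its underside. Two shoes below the push rail straddle the guide rail. Origin: centre of its underside; axes as the bed's. Up to 2 kg; slides at 4 to 15 N. Pushed at the middle of its push rail it runs freely; pushed well off the middle it skews and jams.
- push_rail (a point): Middle of the front face of the carrier's push rail, a smooth, slippery aluminium bar 300 mm long (y), 12 thick (x), 20 high, in front (-x) of the carrier with a gap behind it. This point: 98 mm before the carrier's origin, 30 mm above its underside (36 mm above the bench).
- tin1_mouth (a point): Grey hardware tin, 96 x 96 mm, 56 high, kept from turning by its carrier pocket (1.5 mm play); absent in some starts. On top a round neck, 69 mm diameter, 20 high, with a recess (mouth) 62 across, 5 deep. This point: centre of the recess floor, 71 mm above the tin's underside; axes as the carrier's. Neck lugs, 60 deg wide, stick out at +y and -y (81 mm over both), 1 to 6 mm below the rim.
- disk1_mid (a point): Loose steel sealing disk, 58 mm diameter, 6 thick, lower edge bevelled, with a round knob 14 mm diameter, 18 high in the middle of its top; 24 high in all, 50 g. This point: on its axis, 12 mm above its underside; z up. Seated, it lies flat on the mouth's floor, 1 mm proud of the rim, this point 12 mm above the mouth point. Any disk fits any tin. It is put in before the ring.
- ring1_bar (a point): Loose dark steel ring, 93 mm diameter, 18 high, grip bar across the top 82 x 14 x 14 mm on posts, open below; 61 high, 80 g. This point: bar's centre, 54 mm above its underside; x along bar. Bar within 25 deg of the tin's x: drops over neck and disk (point 46 mm above mouth point); then turns easily clockwise from above to a stop at bar along tin's y. Other angles: rests 12 mm higher. Fits any tin.
- tin2_mouth (a point): Grey hardware tin, 96 x 96 mm, 56 high, kept from turning by its carrier pocket (1.5 mm play); absent in some starts. On top a round neck, 69 mm diameter, 20 high, with a recess (mouth) 62 across, 5 deep. This point: centre of the recess floor, 71 mm above the tin's underside; axes as the carrier's. Neck lugs, 60 deg wide, stick out at +y and -y (81 mm over both), 1 to 6 mm below the rim.
- disk2_mid (a point): Loose steel sealing disk, 58 mm diameter, 6 thick, lower edge bevelled, with a round knob 14 mm diameter, 18 high in the middle of its top; 24 high in all, 50 g. This point: on its axis, 12 mm above its underside; z up. Seated, it lies flat on the mouth's floor, 1 mm proud of the rim, this point 12 mm above the mouth point. Any disk fits any tin. It is put in before the ring.
- ring2_bar (a point): Loose dark steel ring, 93 mm diameter, 18 high, grip bar across the top 82 x 14 x 14 mm on posts, open below; 61 high, 80 g. This point: bar's centre, 54 mm above its underside; x along bar. Bar within 25 deg of the tin's x: drops over neck and disk (point 46 mm above mouth point); then turns easily clockwise from above to a stop at bar along tin's y. Other angles: rests 12 mm higher. Fits any tin.
- tin3_mouth (a point): Grey hardware tin, 96 x 96 mm, 56 high, kept from turning by its carrier pocket (1.5 mm play); absent in some starts. On top a round neck, 69 mm diameter, 20 high, with a recess (mouth) 62 across, 5 deep. This point: centre of the recess floor, 71 mm above the tin's underside; axes as the carrier's. Neck lugs, 60 deg wide, stick out at +y and -y (81 mm over both), 1 to 6 mm below the rim.
- disk3_mid (a point): Loose steel sealing disk, 58 mm diameter, 6 thick, lower edge bevelled, with a round knob 14 mm diameter, 18 high in the middle of its top; 24 high in all, 50 g. This point: on its axis, 12 mm above its underside; z up. Seated, it lies flat on the mouth's floor, 1 mm proud of the rim, this point 12 mm above the mouth point. Any disk fits any tin. It is put in before the ring.
- ring3_bar (a point): Loose dark steel ring, 93 mm diameter, 18 high, grip bar across the top 82 x 14 x 14 mm on posts, open below; 61 high, 80 g. This point: bar's centre, 54 mm above its underside; x along bar. Bar within 25 deg of the tin's x: drops over neck and disk (point 46 mm above mouth point); then turns easily clockwise from above to a stop at bar along tin's y. Other angles: rests 12 mm higher. Fits any tin.
- glue: Bystander: white plastic bottle, 56 mm diameter, 130 mm tall, outside the left row of parts. Origin: centre of its underside.
- tape_measure: Bystander: black tape measure, 75 x 65 x 40 mm, outside the right row of parts. Origin: centre of its underside.
There are look-alikes about, which are no part of the job. Leave any green look-alike of the part that bears ring3_bar alone.

How it is judged:
By the outcome, as a careful person would: the job done as asked, in the order asked, and still so for the second after the job is handed in, with the robot touching nothing.
Of tin1, tin2, tin3 only 2 to 3 are there at a start; the rules pass over those that are not, and their reading is None.
At some moment in a run one of ring1, ring2, ring3, disk1, disk2, disk3 may be knocked a few centimetres aside while the robot is not near it.
Once in a run the grip may slacken for a moment while it holds something.
It also fails if it takes over 210 s, if anything falls off the work surface, if the arm or the gripper's body presses on something with over 40 N, if the wrist force passes 120 N, or if a joint passes its speed limit or range.

## Working session

There is one attempt and no reset: what is moved stays moved. The work goes in short steps, Python scripts to look and compute and a shell command to move; the robot and the scene stay as the last step left them, time stands still between calls to the robot, and variables do not carry over. Pictures are saved under pics/ and viewed, at most 14 in all, crops included, and the job is handed in when it is done.

```bash
ls; mkdir -p pics
python3 - <<'E'
from workcell import env, grab_frame, camera_model, models
import cv2,numpy as np
for n in ["top","side"]:
    cv2.imwrite(f"pics/{n}0.png",grab_frame(n))
    m=camera_model(n);print(n,np.round(m["K"],1).tolist(),np.round(m["R"],3).tolist(),np.round(m["t"],1).tolist())
    for k in ["tin1_mouth","disk1_mid","ring1_bar","push_rail","carrier","bed","glue","tape_measure"]:
        print(k,[(np.round(d["point"]).tolist(),round(d["p"],2)) for d in models.search_frame(k,n)])
print(camera_model("wrist"));s=env.state();print(s)
E
```

```text
pics
top [[481.3, 0.0, 322.1], [0.0, 481.3, 194.9], [0.0, 0.0, 1.0]] [[0.028, -1.0, 0.005], [-0.988, -0.028, -0.149], [0.149, -0.001, -0.989]] [-8.5, 568.4, 1297.1]
tin1_mouth [([542.0, -124.0, 82.0], 0.84)]
disk1_mid [([492.0, 314.0, 11.0], 0.72), ([482.0, -315.0, 1.0], 0.31)]
ring1_bar [([370.0, 314.0, 18.0], 0.59), ([553.0, -20.0, 83.0], 0.29)]
push_rail [([497.0, -19.0, 45.0], 0.98), ([611.0, -314.0, 20.0], 0.37)]
carrier [([498.0, -15.0, 44.0], 0.63), ([371.0, 314.0, 15.0], 0.32)]
bed [([647.0, -24.0, 6.0], 0.71)]
glue [([524.0, 437.0, 87.0], 0.96)]
tape_measure [([542.0, -450.0, 42.0], 0.78), ([494.0, 314.0, 9.0], 0.25)]
side [[375.1, 0.0, 312.3], [0.0, 375.1, 193.3], [0.0, 0.0, 1.0]] [[0.901, -0.433, 0.002], [-0.322, -0.673, -0.666], [0.29, 0.599, -0.746]] [-484.7, 252.0, 977.9]
tin1_mouth [([542.0, -139.0, 82.0], 0.61)]
disk1_mid [([488.0, 309.0, 5.0], 0.54)]
ring1_bar [([370.0, 300.0, 15.0], 0.78)]
push_rail [([489.0, -67.0, 44.0], 0.93)]
carrier [([497.0, -64.0, 43.0], 0.89), ([646.0, -66.0, 10.0], 0.61)]
bed [([644.0, -65.0, 5.0], 0.76)]
glue [([523.0, 427.0, 72.0], 0.96),
[... 555 characters left out ...]
0,
         1.00000000e+00]])}
{'time_s': 0.9, 'qpos': array([ 6.66345491e+01,  1.83091548e+01,  8.96394449e+01, -1.08755353e-03,
        7.20443489e+01, -1.14616055e+00]), 'qvel': array([ 0.01528594, -0.02131337,  0.02422485, -0.00619448,  0.16240575,
       -0.01544143]), 'effort': array([ 4.56206635e-05, -4.12342429e+01, -2.32234472e+01,  7.27417669e-02,
        3.75805038e-02, -7.27364888e-07]), 'ee_pos': array([217.44691232, 532.30473335, 225.0004504 ]), 'ee_rot': array([1.79992971e+02, 1.17546747e-03, 1.57781045e+02]), 'force': array([0.50586465, 0.74424299, 0.26783891]), 'torque': array([-0.0522664 , -0.03177202, -0.03680909]), 'gripper_force': 0.0, 'gripper_width': 91.52058106315957}
```

View pics/top0.png

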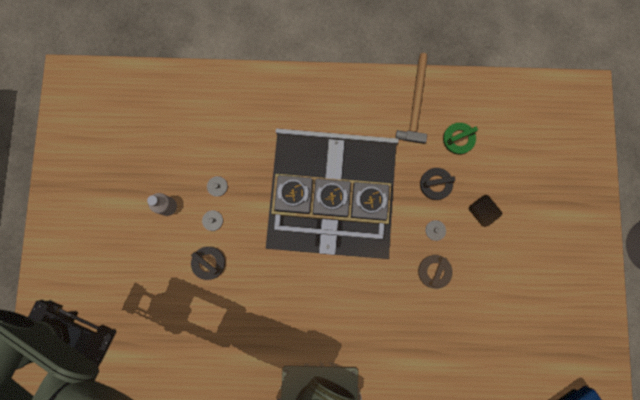

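View pics/side0.png

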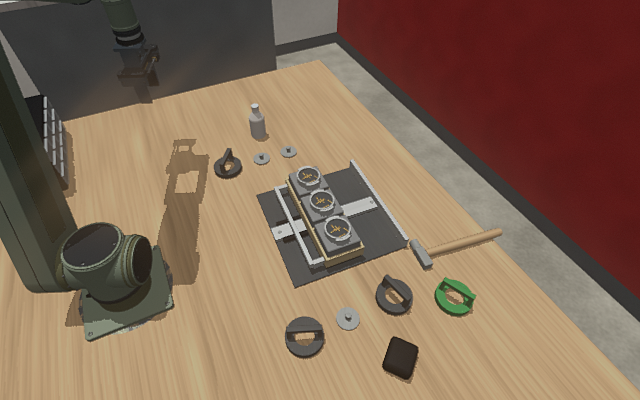

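The top view shows three tins in the carrier (about (293,193), (332,197), (371,200)). The disks are at (217,186), (212,220) and (435,230), and the dark rings at (208,262), (437,183) and (435,271). The green decoy is at (460,138). I'll enlarge the picture for accuracy.

```bash
cat > h.py <<'E'
from workcell import env, grab_frame, camera_model, models
import cv2,numpy as np
from scipy.spatial.transform import Rotation as Ro
def cam(n,s=None):
    m=camera_model(n);K=m["K"]
    if n!="wrist": return K,m["R"],m["t"]
    s=s or env.state();T=np.eye(4);T[:3,:3]=Ro.from_euler("xyz",s["ee_rot"],degrees=True).as_matrix();T[:3,3]=s["ee_pos"]
    C=np.linalg.inv(T@m["mount"]);return K,C[:3,:3],C[:3,3]
def back(c,uv,z):
    K,R,t=c;o=-R.T@t;d=R.T@np.linalg.solve(K,[uv[0],uv[1],1]);return o+d*(z-o[2])/d[2]
def proj(c,X):
    K,R,t=c;p=K@(R@np.array(X,float)+t);return p[:2]/p[2]
def delta(target,yaw=None,s=None):
    "shift in tool axes (and yaw turn about tool z) from measured pose to the target"
    s=s or env.state();R=Ro.from_euler("xyz",s["ee_rot"],degrees=True)
    print("shift tool",np.round(R.inv().apply(np.array(target)-s["ee_pos"]),1), "yaw now",round(s["ee_rot"][2],2), end=" ")
    if yaw is not None:
        d=(yaw-s["ee_rot"][2]+90)%180-90; print("turn about tool z",round(-d,2))
    else: print()
E
python3 - <<'E'
from h import *
im=cv2.imread("pics/top0.png")
cv2.imwrite("pics/topz.png",cv2.resize(im[115:290,185:485],None,fx=2.66,fy=2.66,interpolation=cv2.INTER_CUBIC))
c=cam("top")
for n,uv,z in [("t1",(293,193),82),("t2",(332,197),82),("t3",(371,200),82),("dA",(217,186),6),("dB",(212,220),6),("dC",(435,230),6),("rA",(208,262),18),("rB",(437,183),18),("rC",(435,271),18)]:
    print(n,np.round(back(c,uv,z)))
E
```

```text
t1 [565.  86.  82.]
t2 [558. -19.  82.]
t3 [ 552. -125.   82.]
dA [591. 309.   6.]
dB [493. 317.   6.]
dC [ 482. -315.    6.]
rA [375. 319.  18.]
rB [ 616. -319.   18.]
rC [ 368. -311.   18.]
```

View pics/topz.png

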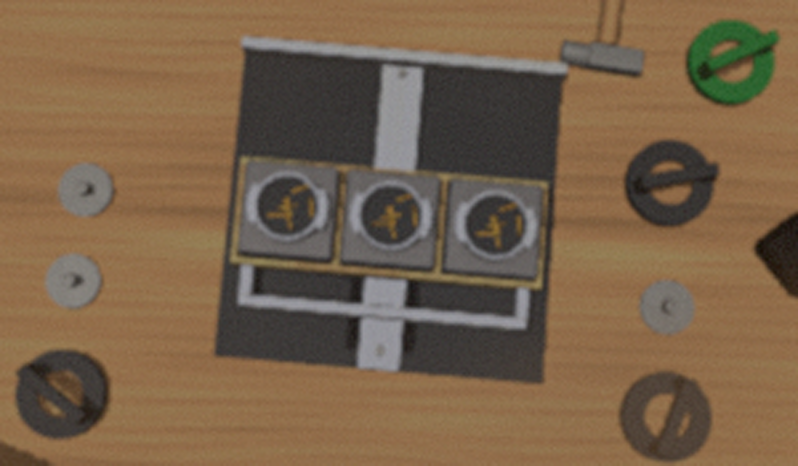

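```bash
python3 -m crank '-1 0 0 0 0 0 -9.3; -1 0 0 0 0 0 -9.3; -1 -49 -40 0 0 0 0; -1 -49 -40 0 0 0 0; -1 -49 -40 0 0 0 0; -1 -49 -40 0 0 0 0; -1 -49 -40 0 0 0 0; -1 0 0 0 0 0 0; -1 0 0 0 0 0 0'
cat >> h.py <<'E'
def patch(im,c,xy,z,half=70,s=4):
    "rectified top-down patch, s px/mm; patch col = +x, row = +y"
    n=int(2*half*s);q=np.float32([[0,0],[n,0],[n,n],[0,n]]);w=[(xy[0]-half+a/s,xy[1]-half+b/s,z) for a,b in q]
    H=cv2.getPerspectiveTransform(np.float32([proj(c,p) for p in w]),q)
    return cv2.warpPerspective(im,H,(n,n),flags=cv2.INTER_CUBIC)
def circ(im,c,xy,z,r,half=None,s=4,tol=1.5):
    half=half or r+25
    g=cv2.GaussianBlur(cv2.cvtColor(patch(im,c,xy,z,half,s),cv2.COLOR_BGR2GRAY),(0,0),s*0.6)
    gx=cv2.Sobel(g,cv2.CV_32F,1,0);gy=cv2.Sobel(g,cv2.CV_32F,0,1)
    m=np.hypot(gx,gy)+1e-6;m=m/(m+m.mean()*2);a=np.arctan2(gy,gx)
    best=None;th=np.linspace(0,2*np.pi,240,endpoint=False)
    # radial-gradient score on circles
    nx=m*np.cos(a);ny=m*np.sin(a);n=g.shape[0];res=[]
    for rr in np.arange(r-tol,r+tol+.01,.5):
        k=int(rr*s)+2;kx=np.zeros((2*k+1,2*k+1),np.float32);ky=kx.copy()
        for t in th:
            i=int(round(k+rr*s*np.cos(t)));j=int(round(k+rr*s*np.sin(t)));kx[j,i]+=np.cos(t)/240;ky[j,i]+=np.sin(t)/240
        S=np.abs(cv2.filter2D(nx.astype(np.float32),-1,kx)+cv2.filter2D(ny.astype(np.float32),-1,ky))
        S[:k]=0;S[-k:]=0;S[:,:k]=0;S[:,-k:]=0
        _,v,_,p=cv2.minMaxLoc(S);res.append((v,xy[0]-half+p[0]/s,xy[1]-half+p[1]/s,rr))
    return np.round(max(res),2)
E
python3 - <<'E'
from h import *
s=env.state();im=grab_frame("wrist");c=cam("wrist",s);cv2.imwrite("pics/w1.png",im)
print(s["ee_pos"],s["ee_rot"],s["qpos"].round(1))
print("dA",circ(im,c,(591,309),6,29));print("dB",circ(im,c,(493,317),6,29));print("rA",circ(im,c,(375,319),18,46.5))
E
```

```text
time_s: 2.02
ee_pos: [446.3, 319.9, 224.9]
ee_rot: [180.0, -0.0, 176.3]
force: [0.2, 0.2, 0.2]
gripper_width: 91.2
gripper_force: 0.0
[446.27943935 319.92122794 224.88494198] [ 1.79976402e+02 -4.08369196e-02  1.76336006e+02] [ 34.4  16.   93.    0.   71.  -51.9]
dA [3.8000e-01 5.9000e+02 3.0825e+02 3.0000e+01]
dB [4.4000e-01 4.9125e+02 3.1550e+02 2.9500e+01]
rA [  0.79 372.75 319.25  46.5 ]
```

View pics/w1.png

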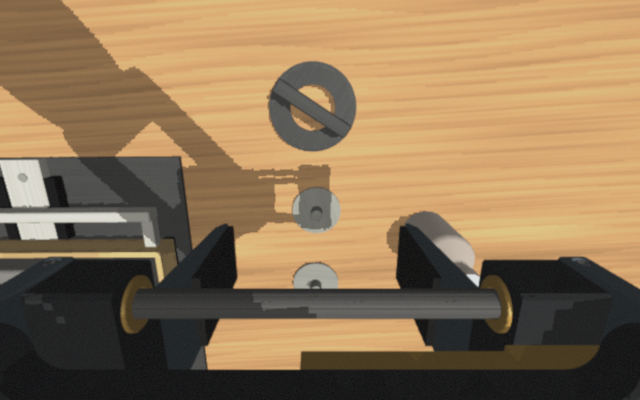

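Wrist view: ring A is at (312,106), disk B at (316,210), and disk A is partly hidden at (315,278). Next I'll measure the mouths.

```bash
python3 -m crank '-1 -26 -55 0 0 0 0; -1 -26 -55 0 0 0 0; -1 -26 -55 0 0 0 0; -1 -26 -55 0 0 0 0; -1 -26 -55 0 0 0 0; -1 -26 -55 0 0 0 0; -1 0 0 0 0 0 0; -1 0 0 0 0 0 0'
python3 - <<'E'
from h import *
s=env.state();im=grab_frame("wrist");c=cam("wrist",s);cv2.imwrite("pics/w2.png",im)
print(s["ee_pos"],s["ee_rot"],s["qpos"].round(1))
for n,xy in [("t1",(565,86)),("t2",(558,-19)),("t3",(552,-125))]:
    print(n,circ(im,c,xy,102,34.5,tol=.5),circ(im,c,xy,102,31,tol=.5),proj(c,(*xy,102)).round())
E
```

```text
time_s: 3.08
ee_pos: [581.0, -17.7, 224.8]
ee_rot: [179.9, -0.0, 176.5]
force: [0.1, 0.5, 0.1]
gripper_width: 91.5
gripper_force: 0.0
[580.97866769 -17.65455815 224.78296957] [ 1.79945304e+02 -4.68844880e-02  1.76463890e+02] [ -2.9  18.9  88.8   0.1  72.4 -89.4]
t1 [4.50e-01 5.65e+02 8.55e+01 3.45e+01] [  0.75 564.75  85.25  30.5 ] [435. 171.]
t2 [ 3.9000e-01  5.5825e+02 -1.9250e+01  3.4500e+01] [  0.68 558.25 -19.5   30.5 ] [314. 170.]
t3 [ 5.300e-01  5.515e+02 -1.250e+02  3.450e+01] [   0.72  551.75 -124.75   31.  ] [192. 171.]
```

View pics/w2.png

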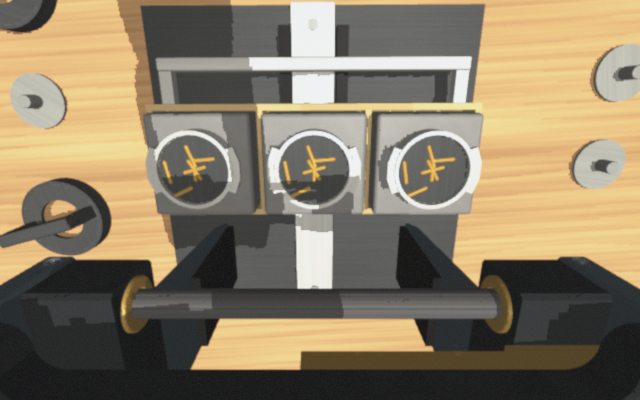

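```bash
python3 -m crank '-1 0 0 0 0 0 10; -1 0 0 0 0 0 10; -1 0 0 0 0 0 10; -1 0 0 0 0 0 10; -1 0 0 0 0 0 10; -1 0 0 0 0 0 10; -1 0 0 0 0 0 10; -1 0 0 0 0 0 10; -1 0 0 0 0 0 10' >/dev/null;  python3 -m crank '-1 52 -9 0 0 0 0; -1 52 -9 0 0 0 0; -1 52 -9 0 0 0 0; -1 52 -9 0 0 0 0; -1 52 -9 0 0 0 0; -1 52 -9 0 0 0 0; -1 52 -9 0 0 0 0; -1 0 0 0 0 0 0; -1 0 0 0 0 0 0'
python3 - <<'E'
from h import *
s=env.state();im=grab_frame("wrist");c=cam("wrist",s);cv2.imwrite("pics/w3.png",im)
for n,xy in [("dA",(590,308)),("dB",(491,315.5))]:
    d=circ(im,c,xy,6,29);print(n,d,proj(c,(*xy,6)).round())
    delta((d[1],d[2],120),86.43)
    delta((d[1],d[2],20),86.43)
E
```

```text
time_s: 5.38
ee_pos: [540.1, 348.8, 224.9]
ee_rot: [-180.0, 0.0, 86.5]
force: [-0.1, -0.2, 0.2]
gripper_width: 91.2
gripper_force: 0.0
dA [3.00e-01 5.91e+02 3.08e+02 2.85e+01] [359. 203.]
shift tool [-36.7  52.8 105.1] yaw now 86.46 turn about tool z 0.03
shift tool [-36.7  52.8 205.1] yaw now 86.46 turn about tool z 0.03
dB [4.4000e-01 4.9275e+02 3.1675e+02 2.9500e+01] [277. 202.]
shift tool [-34.1 -45.8 105.1] yaw now 86.46 turn about tool z 0.03
shift tool [-34.  -45.8 205.1] yaw now 86.46 turn about tool z 0.03
```

View pics/w3.png

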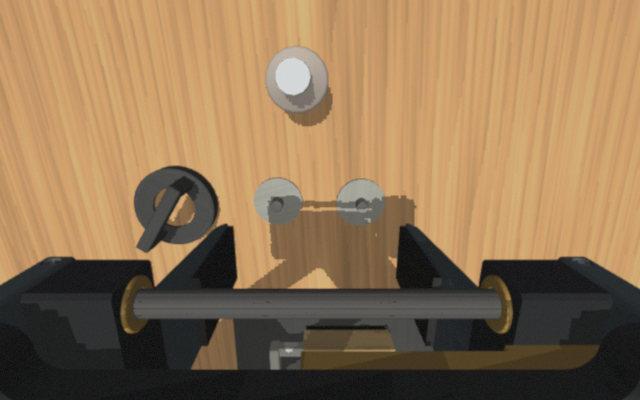

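```bash
python3 -m crank '0 -18.4 26.4 0 0 0 0; 0 -18.3 26.4 0 0 0 0; 0 0 0 50 0 0 0; 0 0 0 50 0 0 0; 0 0 0 50 0 0 0; 0 0 0 40 0 0 0; 0 0 0 14 0 0 0; 0 0 0 0 0 0 0; 1 0 0 0 0 0 0; 1 0 0 0 0 0 0' 25; python3 -m crank '1 0 0 0 0 0 0;1 0 0 0 0 0 0;1 0 0 -20 0 0 0;1 0 0 -50 0 0 0;1 0 0 -60 0 0 0;1 0 0 -50 0 0 0;1 0 0 0 0 0 0;1 0 0 0 0 0 0'
python3 - <<'E'
from h import *
s=env.state();im=grab_frame("wrist");c=cam("wrist",s);cv2.imwrite("pics/w4.png",im)
# held disk: predicted knob/disk top, rim circle relative to tool
z=s["ee_pos"][2]-14
xy=s["ee_pos"][:2];print(proj(c,(*xy,z)).round(1),circ(im,c,xy,z,29,tol=1)-np.r_[0,xy,0]);delta((558.2,-19.4,225),86.43)
E
```

```text
time_s: 6.68
ee_pos: [593.0, 308.4, 22.9]
ee_rot: [179.8, -0.1, 86.4]
force: [-0.2, 0.6, 0.0]
gripper_width: 28.5
gripper_force: 0.0
time_s: 7.68
ee_pos: [591.2, 307.6, 200.0]
ee_rot: [-179.9, 0.0, 86.4]
force: [-0.3, -0.9, -1.7]
gripper_width: 13.0
gripper_force: 25.0
[315.3 247.3] [ 0.29        0.7493143   1.74969183 28.        ]
shift tool [-328.3  -12.1  -25.3] yaw now 86.38 turn about tool z -0.05
```

View pics/w4.png

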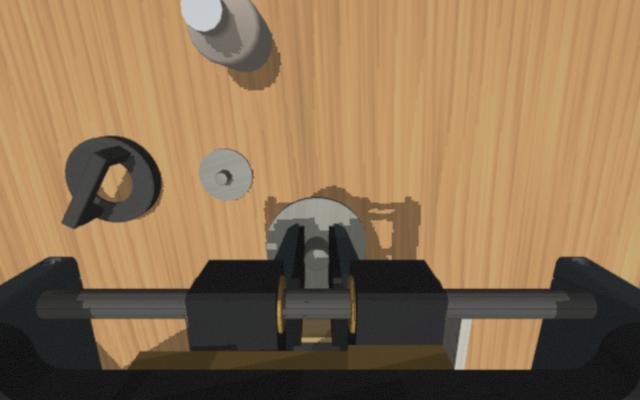

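```bash
python3 -m crank '1 -54.7 -2 -4 0 0 0;1 -54.7 -2 -4 0 0 0;1 -54.7 -2 -4 0 0 0;1 -54.7 -2 -4 0 0 0;1 -54.7 -2 -4 0 0 0;1 -54.8 -2 -4 0 0 0;1 0 0 0 0 0 0;1 0 0 0 0 0 0'
cat >> h.py <<'E'
def held(im,c,s,z,r=29):
    "held disk: fit far-edge arc seen by wrist camera; return offset along tool x,y of disk centre from TCP"
    R=Ro.from_euler("xyz",s["ee_rot"],degrees=True).as_matrix();g=cv2.GaussianBlur(cv2.cvtColor(im,cv2.COLOR_BGR2GRAY),(0,0),1).astype(np.float32)
    best=[]
    th=np.radians(np.r_[-75:76:3])
    for a in np.arange(-6,6.1,.5):
        for b in np.arange(-3,3.1,.5):
            def samp(rr):
                P=np.array([s["ee_pos"]+R@[a+rr*np.cos(t),b+rr*np.sin(t),0] for t in th]);P[:,2]=z
                uv=np.float32([proj(c,p) for p in P]);return cv2.remap(g,uv[:,0].copy(),uv[:,1].copy(),1).ravel()
            best.append((np.mean(np.tanh(np.abs(samp(r-1.5)-samp(r+1.5))/20)),a,b))
    best.sort();return np.round(best[-4:],2).tolist()
E
python3 - <<'E'
from h import *
s=env.state();im=grab_frame("wrist");c=cam("wrist",s);cv2.imwrite("pics/w5.png",im)
print(held(im,c,s,s["ee_pos"][2]-14))
for n,xy in [("t1",(564.8,85.3)),("t2",(558.2,-19.4))]: print(n,circ(im,c,xy,102,31,tol=.5),proj(c,(*xy,102)).round())
E
```

```text
time_s: 8.72
ee_pos: [558.6, -18.7, 223.4]
ee_rot: [-179.8, -0.0, 86.3]
force: [-0.5, 0.7, -0.3]
gripper_width: 12.7
gripper_force: 25.0
[[0.89, 1.5, 1.5], [0.89, 1.0, -1.0], [0.89, 1.0, -0.5], [0.89, 1.5, 1.0]]
t1 [  0.69 564.55  85.05  31.  ] [315.  70.]
t2 [ 3.8000e-01  5.5795e+02 -2.0900e+01  3.1500e+01] [316. 196.]
```

View pics/w5.png

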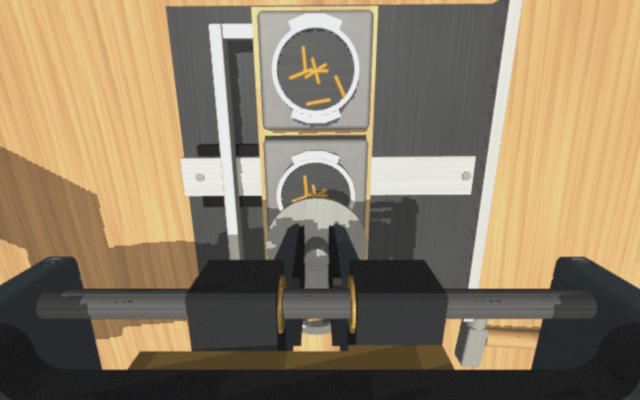

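```bash
python3 -m crank '1 -2 -0.5 0 0 0 0;1 0 0 40 0 0 0;1 0 0 40 0 0 0;1 0 0 14 0 0 0;1 0 0 0 0 0 0;1 0 0 4 0 0 0;1 0 0 4 0 0 0;1 0 0 4 0 0 0;1 0 0 0 0 0 0;1 0 0 0 0 0 0'
python3 - <<'E'
from h import *
s=env.state();print(s["ee_pos"],s["force"]);im=grab_frame("wrist");cv2.imwrite("pics/w6.png",im[100:300,200:440].repeat(3,0).repeat(3,1)[:600,:720])
E
```

```text
time_s: 10.02
ee_pos: [558.6, -21.0, 119.0]
ee_rot: [180.0, -0.0, 86.4]
force: [-0.9, -0.2, 0.3]
gripper_width: 13.0
gripper_force: 25.0
[558.63090982 -20.95788844 119.04236227] [-0.88939189 -0.21842803  0.26450204]
```

View pics/w6.png

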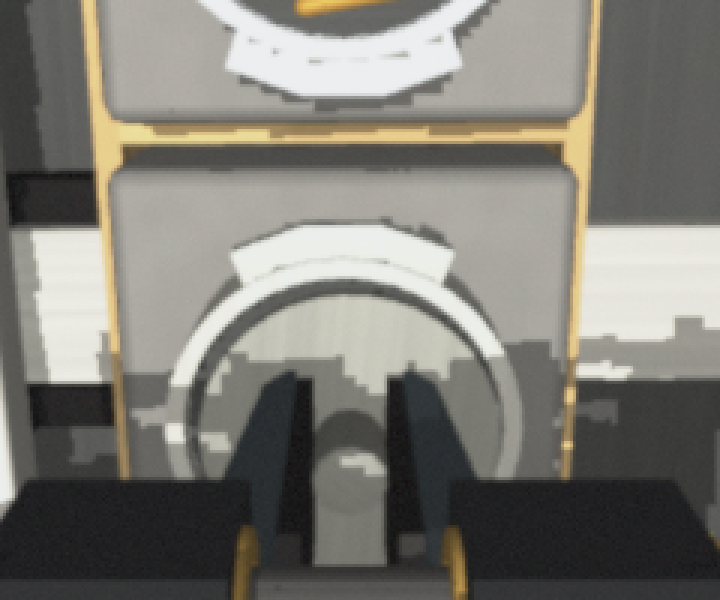

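Disk is inside the mouth with a gap all around (centre about (350,430) in the crop). Lower and release.

```bash
python3 -m crank '1 0 -0.4 1.5 0 0 0;1 0 0 0 0 0 0;0.5 0 0 0 0 0 0;0.3 0 0 0 0 0 0;0.2 0 0 0 0 0 0;0.2 0 0 -30 0 0 0;0.2 0 0 -40 0 0 0;0.2 0 0 -30 0 0 0;0.2 0 0 0 0 0 0;0.2 0 0 0 0 0 0'
python3 - <<'E'
from h import *
s=env.state();im=grab_frame("wrist");c=cam("wrist",s);cv2.imwrite("pics/w7.png",im)
print(circ(im,c,(558,-19.6),103,29,tol=.5),circ(im,c,(558,-19.6),102,31,tol=.5));delta((492.7,316,100),86.43)
E
```

```text
time_s: 11.32
ee_pos: [557.5, -20.9, 216.2]
ee_rot: [-179.9, -0.0, 86.4]
force: [0.4, 0.4, -0.7]
gripper_width: 36.5
gripper_force: 0.0
[ 4.500e-01  5.585e+02 -1.985e+01  2.850e+01] [  0.63 558.25 -19.85  31.  ]
shift tool [332.1 -85.3 116.1] yaw now 86.38 turn about tool z -0.05
```

```bash
python3 -m crank '0 53 -12.5 0 0 0 0;0 53 -12.5 0 0 0 0;0 53 -12.5 0 0 0 0;0 53 -12.5 0 0 0 0;0 53 -12.5 0 0 0 0;0 53 -12.5 0 0 0 0;0 53 -12.5 0 0 0 0;0 0 0 0 0 0 0;0 0 0 0 0 0 0'
python3 - <<'E'
from h import *
s=env.state();im=grab_frame("wrist");c=cam("wrist",s);cv2.imwrite("pics/w8.png",im)
d=circ(im,c,(492,316),6,29,tol=1);print(d,circ(im,c,d[1:3],24,7,half=14,tol=.5),models.search_frame("disk1_mid","wrist"));delta((d[1],d[2],20),86.43)
E
```

```text
time_s: 12.5
ee_pos: [493.7, 354.2, 215.9]
ee_rot: [-179.9, 0.1, 86.4]
force: [0.3, -0.9, 0.5]
gripper_width: 45.5
gripper_force: 0.0
[2.9000e-01 4.9250e+02 3.1675e+02 2.9500e+01] [4.3000e-01 4.9275e+02 3.2175e+02 6.5000e+00] [{'point': [498.4, 317.6, 3.3], 'p': 0.68}]
shift tool [-36.6   0.8 196.8] yaw now 86.31 turn about tool z -0.12
```

View pics/w8.png

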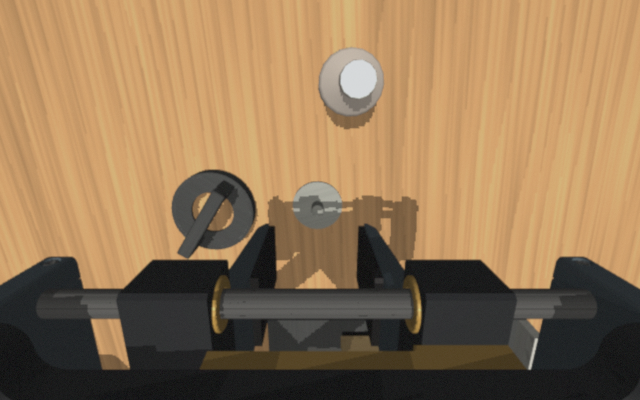

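```bash
python3 -m crank '0 -36.4 0.5 0 0 0 0; 0 0 0 50 0 0 0; 0 0 0 50 0 0 0; 0 0 0 50 0 0 0; 0 0 0 35 0 0 0; 0 0 0 11 0 0 0; 0 0 0 0 0 0 0; 0 0 0 0 0 0 0;1 0 0 0 0 0 0; 1 0 0 0 0 0 0' 25; python3 -m crank '1 0 0 0 0 0 0;1 0 0 0 0 0 0;1 0 0 -20 0 0 0;1 0 0 -50 0 0 0;1 0 0 -60 0 0 0;1 0 0 -60 0 0 0;1 0 0 0 0 0 0;1 0 0 0 0 0 0'
python3 - <<'E'
from h import *
s=env.state();im=grab_frame("wrist");c=cam("wrist",s)
print(held(im,c,s,s["ee_pos"][2]-14));delta((564.6,85.2,225),86.43)
E
```

```text
time_s: 13.85
ee_pos: [492.9, 318.8, 22.4]
ee_rot: [179.9, -0.1, 86.4]
force: [-0.4, 0.4, -0.3]
gripper_width: 28.5
gripper_force: 0.0
time_s: 14.85
ee_pos: [491.8, 318.1, 210.7]
ee_rot: [-179.9, 0.0, 86.4]
force: [-0.4, -0.7, -1.7]
gripper_width: 12.9
gripper_force: 25.0
[[0.76, -2.5, 0.5], [0.77, -2.5, 0.0], [0.77, -3.0, -0.5], [0.78, -3.0, -1.0]]
shift tool [-227.7   87.6  -15. ] yaw now 86.38 turn about tool z -0.05
```

```bash
python3 -m crank '1 -45.1 17.5 -2 0 0 0;1 -45.1 17.5 -2 0 0 0;1 -45.1 17.5 -2 0 0 0;1 -45.1 17.5 -2 0 0 0;1 -45.1 17.5 0 0 0 0;1 0 0 40 0 0 0;1 0 0 40 0 0 0;1 0 0 10 0 0 0;1 0 0 0 0 0 0;1 0 0 0 0 0 0'
python3 - <<'E'
from h import *
s=env.state();im=grab_frame("wrist");c=cam("wrist",s);cv2.imwrite("pics/w9.png",im[100:300,200:440].repeat(3,0).repeat(3,1)[:600,:720])
print(held(im,c,s,s["ee_pos"][2]-14),proj(c,(564.6,85.1,102)));delta((564.5,85.1,119),86.43)
E
```

```text
time_s: 16.15
ee_pos: [566.5, 88.3, 130.7]
ee_rot: [179.9, -0.0, 86.4]
force: [0.7, -0.1, -0.1]
gripper_width: 13.2
gripper_force: 25.0
[[0.99, 3.5, -1.5], [0.99, 2.5, -1.5], [0.99, 3.0, -1.5], [0.99, 3.0, -2.0]] [312.40474205 242.16094697]
shift tool [-3.3 -1.9 11.9] yaw now 86.4 turn about tool z -0.03
```

View pics/w9.png

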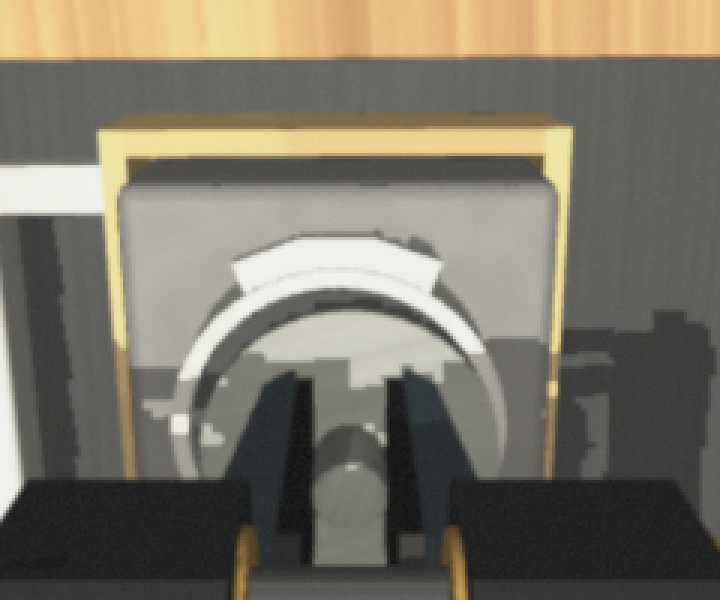

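Run:
```python
from h import *
s=env.state();c=cam("wrist",s)
p=back(c,(316.7,203.3),s["ee_pos"][2]-14);print(p-[0,29,0],s["ee_pos"])
```

```text
[569.11317968  85.81618461 116.92003491] [566.56999477  88.28515344 130.92003491]
```

```bash
python3 -m crank '1 -0.7 -2 0 0 0 0;1 0 0 0 0 0 0;1 0 0 4 0 0 0;1 0 0 4 0 0 0;1 0 0 4 0 0 0;1 0 0 1.5 0 0 0;1 0 0 0 0 0 0;1 0 0 0 0 0 0'
python3 - <<'E'
from h import *
s=env.state();im=grab_frame("wrist");c=cam("wrist",s);cv2.imwrite("pics/w10.png",im[100:300,200:440].repeat(3,0).repeat(3,1)[:600,:720])
E
```

```text
time_s: 17.2
ee_pos: [563.5, 87.3, 118.7]
ee_rot: [179.9, -0.0, 86.4]
force: [-5.2, -0.6, 17.2]
gripper_width: 12.8
gripper_force: 25.0
```

View pics/w10.png

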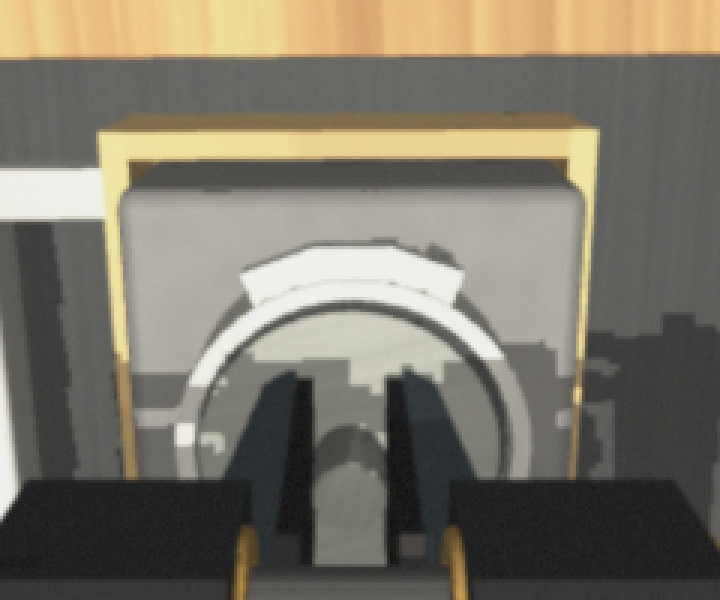

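The disk presses on the left of the rim; shift 1.2 mm right and retry.

```bash
python3 -m crank '1 0 0 -4 0 0 0;1 0 1.2 0 0 0 0;1 0 0 0 0 0 0;1 0 0 2 0 0 0;1 0 0 2 0 0 0;1 0 0 0 0 0 0;1 0 0 0 0 0 0'
```

```text
time_s: 18.12
ee_pos: [564.8, 87.3, 118.7]
ee_rot: [179.9, -0.0, 86.4]
force: [-5.6, -0.1, 16.8]
gripper_width: 12.7
gripper_force: 25.0
```

```bash
python3 -m crank '1 0 0 -1.5 0 0 0;1 0 0 0 0 0 0;1 0 0 0 0 0 0'; python3 -m crank '1 -1 0 0 0 0 0; 1 0 0.5 0 0 0 0;1 0 0 1.5 0 0 0;1 0 0 0 0 0 0;1 0 0 0 0 0 0'
```

```text
time_s: 18.5
ee_pos: [564.8, 87.3, 118.7]
ee_rot: [180.0, -0.0, 86.4]
force: [-2.3, 0.4, 8.9]
gripper_width: 13.1
gripper_force: 25.0
time_s: 19.12
ee_pos: [564.8, 87.2, 118.7]
ee_rot: [180.0, -0.1, 86.4]
force: [-5.9, 2.1, 18.1]
gripper_width: 12.9
gripper_force: 25.0
```

```bash
python3 -m crank '1 0 0 -1.5 0 0 0;0.5 0 0 0 0 0 0;0.3 0 0 0 0 0 0;0.2 0 0 0 0 0 0;0.2 0 0 0 0 0 0;0.2 0 0 -30 0 0 0;0.2 0 0 -40 0 0 0;0.2 20 0 -30 0 0 0;0.2 20 0 0 0 0 0;0.2 0 0 0 0 0 0'
python3 - <<'E'
from h import *
s=env.state();im=grab_frame("wrist");c=cam("wrist",s);cv2.imwrite("pics/w11.png",im)
a=cv2.resize(patch(im,c,(564.6,85.1),103,45,6),(400,400));b=cv2.resize(patch(im,c,(558,-19.6),103,45,6),(400,400));cv2.imwrite("pics/w11p.png",np.hstack([a,b]))
for xy in [(564.6,85.1),(558,-19.6)]:print(proj(c,(*xy,103)).round(),circ(im,c,xy,103,29,tol=.5),circ(im,c,xy,102,31,tol=.5))
E
```

```text
time_s: 20.38
ee_pos: [567.0, 127.2, 216.1]
ee_rot: [-179.9, 0.0, 86.5]
force: [0.3, -0.1, -0.6]
gripper_width: 36.5
gripper_force: 0.0
[316. 243.] [4.600e-01 5.651e+02 8.460e+01 2.850e+01] [4.000e-01 5.646e+02 8.035e+01 3.150e+01]
[316. 340.] [ 3.600e-01  5.585e+02 -2.135e+01  2.850e+01] [ 3.6000e-01  5.5825e+02 -2.0350e+01  3.1000e+01]
```

View pics/w11p.png

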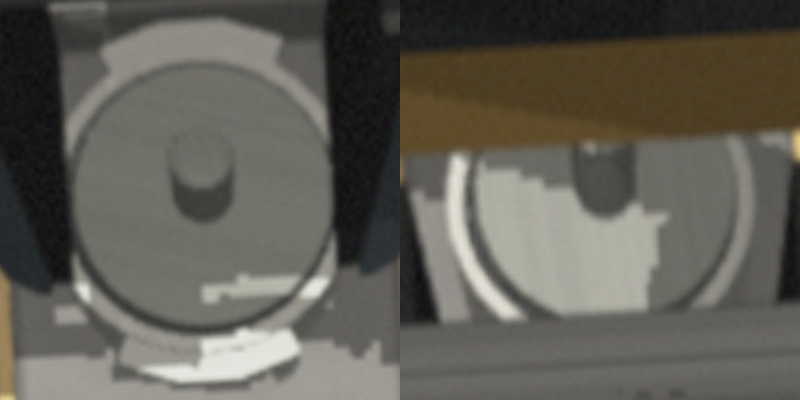

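Both disks lie flat in their mouths (left patch t1, knob at (202,160); right patch t2). Now the third disk.

```bash
python3 -m crank '0 -50.8 -7.5 0 0 0 0;0 -50.8 -7.5 0 0 0 0;0 -50.8 -7.5 0 0 0 0;0 -50.8 -7.5 0 0 0 0;0 -50.8 -7.5 0 0 0 0;0 -50.8 -7.5 0 0 0 0;0 -50.8 -7.5 0 0 0 0;0 -50.8 -7.5 0 0 0 0;0 0 0 0 0 0 0;0 0 0 0 0 0 0'
python3 - <<'E'
from h import *
s=env.state();im=grab_frame("wrist");c=cam("wrist",s);cv2.imwrite("pics/w12.png",im)
d=circ(im,c,(482,-315),6,29,tol=1);print(d,proj(c,(d[1],d[2],6)).round(),circ(im,c,d[1:3],6,29,half=34,tol=.5),models.search_frame("disk1_mid","wrist"));delta((d[1],d[2],20),86.43)
E
```

```text
time_s: 21.68
ee_pos: [481.4, -275.2, 216.2]
ee_rot: [-179.9, -0.1, 86.3]
force: [0.2, 0.6, 0.3]
gripper_width: 45.9
gripper_force: 0.0
[ 2.6000e-01  4.8225e+02 -3.1700e+02  2.9500e+01] [319. 209.] [ 2.5000e-01  4.8225e+02 -3.1700e+02  2.9500e+01] []
shift tool [-42.6   3.2 196.7] yaw now 86.45 turn about tool z 0.02
```

```bash
cat >> h.py <<'E'
def seg(im,c,xy,z,half=50,s=4,smax=45):
    "grey (low-saturation) blob nearest the middle -> enclosing circle centre"
    p=cv2.GaussianBlur(patch(im,c,xy,z,half,s),(0,0),2);S=cv2.cvtColor(p,cv2.COLOR_BGR2HSV)[...,1]
    m=cv2.morphologyEx((S<smax).astype(np.uint8),cv2.MORPH_OPEN,np.ones((9,9)))
    k=[q for q in cv2.findContours(m,0,1)[0] if cv2.contourArea(q)>800]
    out=[]
    for q in k:
        (x,y),(a,b),_=cv2.fitEllipse(cv2.convexHull(q));out.append(np.round([xy[0]-half+x/s,xy[1]-half+y/s,a/s,b/s],1).tolist())
    return out
E
python3 - <<'E'
from h import *
im=cv2.imread("pics/w12.png");c=cam("wrist")
for sm in (40,60,80,100): print(sm,seg(im,c,(482,-315),6,smax=sm))
p=patch(im,c,(482,-315),6,50,4);S=cv2.cvtColor(p,cv2.COLOR_BGR2HSV)[...,1];print(S[200,::16],S[::16,200])
E
```

```text
40 [[482.9, -317.6, 56.6, 57.4]]
60 [[482.9, -317.7, 57.6, 58.4], [530.3, -358.7, 3.5, 36.5]]
80 [[482.9, -317.8, 58.6, 59.3], [530.2, -357.8, 3.8, 37.7]]
100 [[482.9, -317.8, 59.8, 60.5], [530.0, -355.8, 4.7, 34.5]]
[117 116 118 118 115 116  16  18  12  16  16  15  15  14  12  16  20  16
  17  16  79 119 120 118 118] [116 117 118 118 117  18  14  16  14  19  19  16  11  16  17  17  16  18
  16  26 110 110 109 110 111]
```

```bash
python3 -m crank '0 -43.3 2.5 0 0 0 0; 0 0 0 50 0 0 0; 0 0 0 50 0 0 0; 0 0 0 50 0 0 0; 0 0 0 36 0 0 0; 0 0 0 10 0 0 0; 0 0 0 0 0 0 0; 0 0 0 0 0 0 0;1 0 0 0 0 0 0; 1 0 0 0 0 0 0' 25; python3 -m crank '1 0 0 0 0 0 0;1 0 0 0 0 0 0;1 0 0 0 0 0 0;1 0 0 -20 0 0 0;1 0 0 -50 0 0 0;1 0 0 -60 0 0 0;1 0 0 -60 0 0 0;1 0 0 0 0 0 0;1 0 0 0 0 0 0'
python3 - <<'E'
from h import *
s=env.state();im=grab_frame("wrist");c=cam("wrist",s)
print(seg(im,c,s["ee_pos"][:2],s["ee_pos"][2]-14,smax=60));delta((551.7,-124.9,215),86.43)
E
```

```text
time_s: 23.02
ee_pos: [482.3, -319.3, 22.3]
ee_rot: [179.9, 0.0, 86.4]
force: [-0.5, -0.2, -0.3]
gripper_width: 28.4
gripper_force: 0.0
time_s: 24.15
ee_pos: [481.3, -318.6, 210.6]
ee_rot: [-179.9, -0.1, 86.4]
force: [-0.5, -0.1, -0.3]
gripper_width: 12.7
gripper_force: 25.0
[[530.2, -277.8, 6.6, 20.4], [440.1, -281.1, 17.3, 34.6], [480.9, -349.2, 105.7, 120.8]]
shift tool [197.5  58.3  -5.1] yaw now 86.38 turn about tool z -0.05
```

```bash
python3 -m crank '1 49.1 14.6 0 0 0 0;1 49.2 14.6 0 0 0 0;1 49.2 14.6 0 0 0 0;1 49.1 14.6 0 0 0 0;1 0 0 40 0 0 0;1 0 0 35 0 0 0;1 0 0 5 0 0 0;1 0 0 0 0 0 0;1 0 0 0 0 0 0'
python3 - <<'E'
from h import *
s=env.state();im=grab_frame("wrist");c=cam("wrist",s);cv2.imwrite("pics/w13.png",im)
print(gw:=s["gripper_width"])
delta((551.8,-125.8,118.5),86.43)
# arc top row of disk: column scan at u of disk centre
g=cv2.cvtColor(im,cv2.COLOR_BGR2GRAY);u=int(round(proj(c,(*s["ee_pos"][:2],s["ee_pos"][2]-14))[0]))
print(u,[(v,int(g[v,u+12])) for v in range(180,222,1)])
for v in range(190,216,3): print(v,back(c,(u+12,v),s["ee_pos"][2]-14)[1].round(1))
E
```

```text
time_s: 25.32
ee_pos: [553.4, -126.9, 132.6]
ee_rot: [179.9, 0.0, 86.4]
force: [-0.4, 0.2, 0.2]
gripper_width: 12.7
gripper_force: 25.0
12.688897784551001
shift tool [ 1.  -1.7 14.2] yaw now 86.36 turn about tool z -0.07
315 [(180, 222), (181, 226), (182, 235), (183, 236), (184, 236), (185, 235), (186, 225), (187, 171), (188, 106), (189, 93), (190, 93), (191, 93), (192, 92), (193, 89), (194, 76), (195, 63), (196, 64), (197, 80), (198, 139), (199, 179), (200, 191), (201, 192), (202, 193), (203, 191), (204, 190), (205, 191), (206, 194), (207, 195), (208, 196), (209, 197), (210, 197), (211, 197), (212, 197), (213, 196), (214, 195), (215, 196), (216, 196), (217, 197), (218, 198), (219, 198), (220, 196), (221, 194)]
190 -93.1
193 -94.8
196 -96.5
199 -98.3
202 -100.0
205 -101.7
208 -103.5
211 -105.2
214 -107.0
```

```bash
python3 -m crank '1 1 -1.5 0 0 0 0;1 0 0 0 0 0 0;1 0 0 5 0 0 0;1 0 0 4 0 0 0;1 0 0 4 0 0 0;1 0 0 0 0 0 0;1 0 0 0 0 0 0'
```

```text
time_s: 26.25
ee_pos: [551.1, -125.3, 118.6]
ee_rot: [-180.0, -0.0, 86.4]
force: [-1.9, 0.4, 3.9]
gripper_width: 12.8
gripper_force: 25.0
```

```bash
python3 -m crank '1 0 0.4 0 0 0 0;0.5 0 0 0 0 0 0;0.3 0 0 0 0 0 0;0.2 0 0 0 0 0 0;0.2 0 0 0 0 0 0;0.2 0 0 -30 0 0 0;0.2 0 0 -40 0 0 0;0.2 20 0 -30 0 0 0;0.2 20 0 0 0 0 0;0.2 0 0 0 0 0 0'
python3 - <<'E'
from h import *
s=env.state();im=grab_frame("wrist");c=cam("wrist",s);cv2.imwrite("pics/w14.png",im)
for xy in [(551.8,-124.9),(558.1,-19.6)]:print(proj(c,(*xy,103)).round(),circ(im,c,xy,103,29,tol=.5),circ(im,c,xy,102,31,tol=.5),circ(im,c,xy,102,34.5,tol=.5))
delta((616,-279,215),86.43)
E
```

```text
time_s: 27.5
ee_pos: [553.5, -84.2, 217.3]
ee_rot: [-179.9, -0.0, 86.5]
force: [0.4, 0.1, -0.1]
gripper_width: 36.4
gripper_force: 0.0
[317. 241.] [ 4.6000e-01  5.5155e+02 -1.2440e+02  2.9000e+01] [ 3.800e-01  5.513e+02 -1.289e+02  3.150e+01] [ 2.9000e-01  5.5130e+02 -1.2515e+02  3.4500e+01]
[317. 121.] [ 5.2000e-01  5.5885e+02 -2.0100e+01  2.8500e+01] [  0.66 558.35 -19.6   31.  ] [ 3.900e-01  5.581e+02 -1.935e+01  3.450e+01]
shift tool [-189.9   74.5    1.7] yaw now 86.47 turn about tool z 0.04
```

```bash
python3 -m crank '-0.2 -47.5 18.6 0 0 0 0;-0.2 -47.5 18.6 0 0 0 0;-0.2 -47.5 18.6 0 0 0 0;-0.2 -47.5 18.6 0 0 0 0;-0.2 0 0 0 0 0 0;-0.2 0 0 0 0 0 0'
cat >> h.py <<'E'
def bar(im,c,ctr,ang0,span=25,z=61):
    g=cv2.GaussianBlur(cv2.cvtColor(im,cv2.COLOR_BGR2GRAY),(0,0),.8).astype(np.float32);res=[]
    K,R,t=c;l=np.linspace(-39,39,40)
    for a in np.arange(ang0-span,ang0+span+.1,1):
        ca,sa=np.cos(np.radians(a)),np.sin(np.radians(a))
        for o in np.arange(-6,6.1,.5):
            sc=0
            for e in (-7,7):
                def samp(w):
                    X=np.c_[ctr[0]+l*ca-(o+w)*sa,ctr[1]+l*sa+(o+w)*ca,0*l+z];q=(X@R.T+t)@K.T;uv=(q[:,:2]/q[:,2:]).astype(np.float32)
                    return cv2.remap(g,uv[:,:1].copy(),uv[:,1:].copy(),1).ravel()
                sc+=np.mean(np.tanh((np.abs(samp(e-1.2)-samp(e+1.2)))/15))
            res.append((sc/2,a,o))
    res.sort();return [np.round(r,2).tolist() for r in res[-1:-6:-1]]
E
python3 - <<'E'
from h import *
ct=cam("top")
f=lambda u,v: back(ct,(185+u/2.66,115+v/2.66),61)
A={}
for n,p,q in [("A",(22,372),(97,412)),("B",(635,190),(717,172)),("C",(655,455),(683,380))]:
    a,b=f(*p),f(*q);A[n]=np.degrees(np.arctan2(*(b-a)[1::-1]))%180;print(n,A[n].round(1),((a+b)/2).round(1))
s=env.state();im=grab_frame("wrist");c=cam("wrist",s);cv2.imwrite("pics/w15.png",im)
d=circ(im,c,(616,-319),18,46.5,tol=1);print(d,proj(c,(616,-319,18)).round())
print(bar(im,c,d[1:3],A["B"]),s["qpos"].round(0))
E
```

```text
time_s: 28.3
ee_pos: [615.5, -279.7, 216.7]
ee_rot: [-179.8, -0.1, 86.3]
force: [0.5, 0.6, 0.3]
gripper_width: 54.5
gripper_force: 0.0
A 64.2 [373.8 310.4  61. ]
B 104.1 [ 607.9 -314.3   61. ]
C 159.1 [ 365.5 -305.2   61. ]
[   0.64  615.25 -318.75   47.  ] [319. 210.]
[[0.72, 103.08, -1.0], [0.71, 99.08, 0.0], [0.7, 100.08, -0.5], [0.7, 101.08, 0.0], [0.7, 103.08, -0.5]] [-25.  28.  76.   0.  77. -22.]
```

```bash
python3 -m crank '-0.2 0 0 0 0 0 -7.6;-0.2 0 0 0 0 0 -7.6;-0.2 -38.3 -8 0 0 0 0;-0.2 0 0 50 0 0 0;-0.2 0 0 50 0 0 0;-0.2 0 0 50 0 0 0;-0.2 0 0 20 0 0 0;-0.2 0 0 0 0 0 0;-0.2 0 0 0 0 0 0' 40
python3 -m crank '1 0 0 0 0 0 0;1 0 0 0 0 0 0;1 0 0 0 0 0 0;1 0 0 0 0 0 0;1 0 0 0 0 0 0'
```

```text
time_s: 29.48
ee_pos: [617.1, -318.6, 50.0]
ee_rot: [179.9, 0.1, 101.6]
force: [0.9, -0.5, 0.3]
gripper_width: 54.7
gripper_force: 0.0
time_s: 30.1
ee_pos: [616.1, -319.0, 48.5]
ee_rot: [-180.0, -0.0, 101.6]
force: [-0.7, -0.4, 1.5]
gripper_width: 14.0
gripper_force: 40.0
```

```bash
python3 -m crank '1 0 0 -20 0 0 0;1 0 0 -40 0 0 -10.7;1 0 0 -50 0 0 -10.7;1 0 0 -46 0 0 -10.7;1 0 0 0 0 0 -10.7;1 0 0 0 0 0 -10.7;1 0 0 0 0 0 -10.7;1 0 0 0 0 0 -10.7;1 0 0 0 0 0 0'
python3 -m crank '1 19 47.5 0 0 0 0;1 19 47.5 0 0 0 0;1 19 47.5 0 0 0 0;1 19 47.5 0 0 0 0;1 0 0 0 0 0 0;1 0 0 0 0 0 0'
python3 - <<'E'
from h import *
s=env.state();print(s["qpos"].round(0));delta((552,-124.9,160),176.43)
im=grab_frame("wrist");c=cam("wrist",s);cv2.imwrite("pics/w16.png",im);print(circ(im,c,s["ee_pos"][:2],s["ee_pos"][2]-30.5,46.5,tol=1))
E
```

```text
time_s: 31.22
ee_pos: [616.1, -318.9, 204.1]
ee_rot: [180.0, -0.0, 176.3]
force: [0.1, 0.8, -1.3]
gripper_width: 13.9
gripper_force: 40.0
time_s: 31.98
ee_pos: [552.4, -124.9, 204.7]
ee_rot: [-180.0, 0.1, 176.4]
force: [-0.5, 0.4, -1.1]
gripper_width: 13.8
gripper_force: 40.0
[ -14.   18.   93.   -0.   69. -100.]
shift tool [ 0.4  0.  44.7] yaw now 176.41 turn about tool z -0.02
[ 3.6000e-01  5.5064e+02 -1.2590e+02  4.6500e+01]
```

```bash
python3 -m crank '1 0.4 0 20 0 0 0;1 0 0 24 0 0 0;1 0 0 4 0 0 0;1 0 0 4 0 0 0;1 0 0 0 0 0 0;1 0 0 0 0 0 0'; python3 -m crank '1 0 0 4 0 0 0;1 0 0 4 0 0 0;1 0 0 4 0 0 0;1 0 0 0 0 0 0;1 0 0 0 0 0 0'
```

```text
time_s: 32.78
ee_pos: [552.1, -124.8, 153.2]
ee_rot: [-180.0, 0.1, 176.5]
force: [0.2, 0.4, -0.8]
gripper_width: 13.6
gripper_force: 40.0
time_s: 33.4
ee_pos: [551.7, -124.6, 140.4]
ee_rot: [180.0, 0.0, 176.5]
force: [-0.1, 0.3, -1.2]
gripper_width: 13.7
gripper_force: 40.0
```

```bash
python3 -m crank '1 0 0 2.4 0 0 0;1 0 0 0 0 0 0;1 0 0 0 0 0 10;1 0 0 0 0 0 10;1 0 0 0 0 0 10;1 0 0 0 0 0 10;1 0 0 0 0 0 10;1 0 0 0 0 0 10;1 0 0 0 0 0 10;1 0 0 0 0 0 10'; python3 -m crank '1 0 0 0 0 0 6;1 0 0 0 0 0 4;1 0 0 0 0 0 2;1 0 0 0 0 0 0;1 0 0 0 0 0 0'; python3 -c "
from h import *
print(env.state()['torque'])"
```

```text
time_s: 34.65
ee_pos: [551.6, -124.6, 138.1]
ee_rot: [180.0, -0.0, 96.2]
force: [0.3, -1.1, -0.5]
gripper_width: 13.9
gripper_force: 40.0
time_s: 35.28
ee_pos: [551.6, -124.5, 138.0]
ee_rot: [180.0, -0.0, 84.5]
force: [-0.0, 0.2, -1.2]
gripper_width: 14.0
gripper_force: 40.0
[ 0.08671056  0.06853235 -0.01617772]
```

```bash
python3 -m crank '1 0 0 0 0 0 2;1 0 0 0 0 0 2;1 0 0 0 0 0 0;1 0 0 0 0 0 0'; python3 -c "
from h import *
print(env.state()['torque'])"
```

```text
time_s: 35.78
ee_pos: [551.6, -124.5, 138.0]
ee_rot: [-180.0, -0.0, 80.5]
force: [0.6, 0.8, -1.4]
gripper_width: 13.6
gripper_force: 40.0
[0.14984267 0.16727846 0.05519893]
```

```bash
python3 -m crank '1 0 0 0 0 0 3;1 0 0 0 0 0 3;1 0 0 0 0 0 0;1 0 0 0 0 0 0'
python3 - <<'E'
from h import *
s=env.state();print(s['torque'],s["qpos"].round(1))
im=grab_frame("wrist");cv2.imwrite("pics/w17.png",im)
E
```

```text
time_s: 36.28
ee_pos: [551.2, -124.0, 137.9]
ee_rot: [-179.9, -0.0, 74.6]
force: [-1.1, 4.0, 1.0]
gripper_width: 13.6
gripper_force: 40.2
[0.87107918 0.4654839  0.94441914] [-13.9  21.4  98.4   0.   60.3   1.5]
```

Run:
```python
from h import *
im=grab_frame("top");cv2.imwrite("pics/top1.png",im)
c=cam("top")
for z in (115,): print(circ(im,c,(551.7,-124.9),z,46.5,tol=1))
print(proj(c,(551.7,-124.9,150)))
```

```text
[ 2.3000e-01  5.4570e+02 -1.4865e+02  4.5500e+01]
[373.84855573 196.5558009 ]
```

```bash
python3 -m crank '0.3 0 0 0 0 0 0;0.2 0 0 0 0 0 0;0.2 0 0 0 0 0 0;0.2 0 0 -30 0 0 0;0.2 0 0 -30 0 0 0;0.2 25 0 0 0 0 0;0.2 25 0 0 0 0 0;0.2 0 0 0 0 0 0;0.2 0 0 0 0 0 0'
python3 - <<'E'
from h import *
s=env.state();im=grab_frame("wrist");c=cam("wrist",s);cv2.imwrite("pics/w18.png",im)
print(proj(c,(551.7,-124.9,150)),bar(im,c,(551.7,-124.9),85,20,z=150));
p=patch(im,c,(551.7,-124.9),150,60,5);q=cv2.resize(im,(640,400));cv2.imwrite("pics/v14.png",np.hstack([cv2.resize(p,(400,400)),cv2.resize(im[:, 120:520],(400,400))]))
for xy in [(558.1,-19.6),(564.6,85.1)]:print(circ(im,c,xy,102,31,tol=.5),circ(im,c,xy,102,34.5,tol=.5),proj(c,(*xy,102)))
E
```

```text
time_s: 37.5
ee_pos: [564.9, -77.0, 198.0]
ee_rot: [180.0, 0.0, 74.5]
force: [-1.5, -0.1, 0.0]
gripper_width: 36.8
gripper_force: 0.0
[315.29150025 290.48521658] [[0.67, 77.0, 0.5], [0.67, 77.0, 0.0], [0.67, 78.0, 0.0], [0.66, 78.0, 0.5], [0.66, 76.0, 0.5]]
[  0.66 558.1  -19.6   31.  ] [ 4.1000e-01  5.5785e+02 -1.9350e+01  3.4500e+01] [286.54530313 137.65818001]
[3.400e-01 5.646e+02 8.460e+01 3.050e+01] [2.700e-01 5.656e+02 8.860e+01 3.400e+01] [250.31624417 -16.02952707]
```

View pics/v14.png

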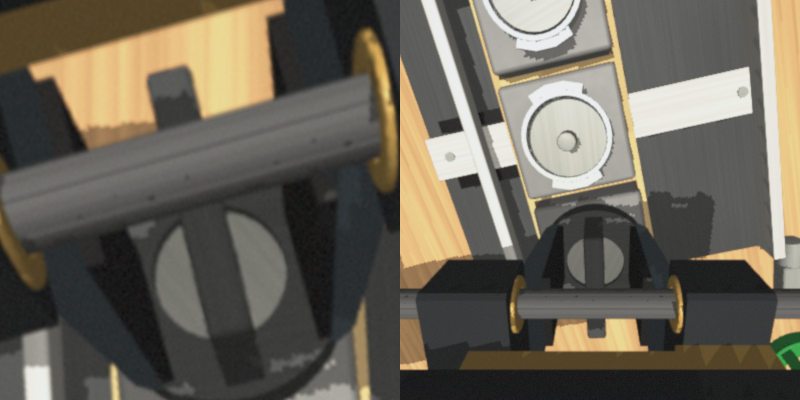

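The bar of the ring on tin 3 is at about 77° and resisted at the stop; tin 2's disk at crop (567,140) is seated. Next is ring C.

```bash
python3 -m crank '-0.2 0 0 -10 0 0 -6;-0.2 0 0 -10 0 0 -6;-0.2 -51.5 -46.2 0 0 0 0;-0.2 -51.5 -46.2 0 0 0 0;-0.2 -51.5 -46.2 0 0 0 0;-0.2 -51.5 -46.2 0 0 0 0;-0.2 0 0 0 0 0 0;-0.2 0 0 0 0 0 0'
python3 - <<'E'
from h import *
s=env.state();im=grab_frame("wrist");c=cam("wrist",s);cv2.imwrite("pics/w19.png",im)
d=circ(im,c,(368,-311),18,46.5,tol=1);print(d,proj(c,(*d[1:3],18)).round(),circ(im,c,d[1:3],0,46.5,tol=1),seg(im,c,d[1:3],18,half=65,smax=60))
print(bar(im,c,d[1:3],159),s["qpos"].round(0))
E
```

```text
time_s: 38.55
ee_pos: [386.9, -252.3, 218.2]
ee_rot: [180.0, -0.0, 86.4]
force: [0.1, 0.2, -0.8]
gripper_width: 54.8
gripper_force: 0.0
[   0.55  366.5  -313.     47.5 ] [301. 228.] [   0.43  365.75 -316.5    47.5 ] [[354.7, -330.1, 106.7, 136.4]]
[[0.44, 152.0, -2.0], [0.44, 153.0, -1.5], [0.44, 158.0, 2.0], [0.44, 151.0, -2.0], [0.44, 152.0, -1.5]] [-35.   8. 104.   0.  67. -31.]
```

Run:
```python
from h import *
im=cv2.imread("pics/w19.png");c=cam("wrist");
p=cv2.cvtColor(patch(im,c,(366.5,-305),61,60,1),cv2.COLOR_BGR2GRAY);p=cv2.resize(p,(60,40),interpolation=cv2.INTER_AREA)
for r in p: print("".join(" .:-=+*#%@"[min(9,int(v)//20)] for v in r))
```

```text
::::::...:++*######%%%%%@##*******+****+******++************
..........*@@@@@@@@@@@%***********+****+******++************
..........-%@@@@@@@%#*************+****+******++************
...........*@@@@@%****+***********+****+******++************
...........-@@%#*++***++****+*****+***********++************
...........:*#***++***++****+******#@%********+++***********
............=****++***+*****+****#%@@@@*******+++***********
............=****++***++******#%@%%@@%#*******+++***********
............=****++***++*****%@@@#+***********+++***********
............-****++***++**#***+==--==+++******+++***********
............-****+***++========-:-::::--=+***+=-+***********
............:****+*+=--:-==---:--:-----::-----::-***********
:...........:****+=--::--=-------:----::::::-:::-=****+*****
::..........:+**+----::----::-----::::-::::----::-+***+*****
::...........+*=-::----------:::::-:---:---:-:::::+*********
:::..........++-:----------:::--:::-------::::::.:+***+*****
::::.........--:-------:::::----------::::::.....:=***+*****
:::::........:-----::::------------:::::..::......-***+*****
::
[... 639 characters left out ...]
**++**+=------------++++**%@%
**+***********--:-:---:-----=++++++=-------------:-++++*##%%
**+***********+-------:--------------------:----:-+*+++*****
**+************=----:-::-----------------------::+**++***###
**+************+=-:----:----------------------:-#@%%%%@@@@@@
**+**************+-:-------------------------:=%@@@@@@@@@@@@
**+****************=:::--------------------:-*@@@@@@@@@@@@@@
**+*****************+-:::::-------------::-*@@@@@@@@@@@@@@@@
**+*****************++++-::::::::::::::-+#@@@@@@@@@@@@@@@@@@
**+*****************+++***+==-----=+*#@@@@@@@@@@@@@@@@@@@@@@
*++*****************+++********#%%@@@@@@@@@@@@@@@@@@@@@@@@@@
*++*****************+++******%@@@@@@@@@@@@@@@@@@@@@@@@@@@@@@
```

```bash
python3 -m crank '-0.2 -24 -17.5 0 0 0 0;-0.2 0 0 0 0 0 0;-0.2 0 0 0 0 0 0;-0.2 0 0 0 0 0 0'
python3 - <<'E'
from h import *
s=env.state();im=grab_frame("wrist");c=cam("wrist",s);cv2.imwrite("pics/w20.png",im)
d=circ(im,c,(366.5,-314),18,46.5,tol=1);print(d,proj(c,(*d[1:3],18)).round())
print(bar(im,c,d[1:3],157,8))
p=cv2.cvtColor(patch(im,c,(366.5,-310),61,60,1),cv2.COLOR_BGR2GRAY);p=cv2.resize(p,(60,40),interpolation=cv2.INTER_AREA)
for r in p[4:30]: print("".join(" .:-=+*#%@"[min(9,int(v)//16)] for v in r))
E
```

```text
time_s: 39.1
ee_pos: [368.8, -274.0, 218.0]
ee_rot: [180.0, -0.0, 86.6]
force: [0.3, 0.8, 1.2]
gripper_width: 55.0
gripper_force: 0.0
[   0.67  366.5  -313.25   47.  ] [316. 209.]
[[0.49, 158.0, 2.0], [0.49, 159.0, 2.0], [0.47, 157.0, 2.0], [0.47, 158.0, 2.5], [0.47, 159.0, 2.5]]
...+#######%#####@@@@@@@##############################*:....
...=#######%####@@@@@@@@##############################*:....
...=#######%####@@@@@@%%###############################:....
...-#######%####%@@%###################################-....
...-#######%#####@@####################################-....
...-#######%###############*#****######################=....
...:*######%###########*+==-------==++*################=....
...:#######%########+=-----------------=+#####**#######=....
...:*######%######+=----------------------+*+=--*######+....
....+######%####+=------------------------------=######+....
....+######%###=---------------------------------+#####*....
....+######%#*=----------------------------------=#####*:..:
....=#####%%#=---------------------------------::=#####*-:::
:...=#######+------------------------------::::::=########*=
::.:=######*----------------------------:::::::::=##########
--**#######=------------------------:::::--::::::-*#########
**########*---------------------:::--+**=---::::--+#########
##########+------------------:::-=*#####+----:----=#########
##########=--------------:::-=+**########=-------=+#########
##########=----------:::-=+*#############=-------==*########
##########=------::::-=*#################=--------=*########
##########+---:::::-+#%############%####*=======+++#########
##########*--:::::--=*%#################+++++++++**###%@####
########%##=--::::---+#################*+++++++++*@@@@@@@@@@
########%##*--:::::---=*##########%%%%*++++++++*+#@@@@@@@@@@
########%###+--:--------+**#%#####%@**++++++++++*@@@@@@@@@@@
```

```bash
python3 -m crank '-0.2 0 0 0 0 0 -10.2;-0.2 0 0 0 0 0 -10.2;-0.2 0 0 0 0 0 -10.2;-0.2 0 0 0 0 0 -10.1;-0.2 0 0 0 0 0 -10.1;-0.2 0 0 0 0 0 -10.1;-0.2 0 0 0 0 0 -10;-0.2 -12.9 -38 0 0 0 0;-0.2 0 0 40 0 0 0;-0.2 0 0 40 0 0 0' 40; python3 -m crank '-0.2 0 0 40 0 0 0;-0.2 0 0 40 0 0 0;-0.2 0 0 10 0 0 0;-0.2 0 0 0 0 0 0;-0.2 0 0 0 0 0 0'
python3 -m crank '1 0 0 0 0 0 0;1 0 0 0 0 0 0;1 0 0 0 0 0 0;1 0 0 0 0 0 0;1 0 0 0 0 0 0'
```

```text
time_s: 40.4
ee_pos: [365.9, -315.1, 137.4]
ee_rot: [-180.0, 0.1, 157.4]
force: [0.1, -0.6, -0.4]
gripper_width: 54.4
gripper_force: 0.0
time_s: 41.02
ee_pos: [366.4, -315.6, 49.5]
ee_rot: [-179.9, 0.2, 157.4]
force: [0.1, -1.0, 0.0]
gripper_width: 54.6
gripper_force: 0.0
time_s: 41.65
ee_pos: [365.3, -314.7, 48.1]
ee_rot: [180.0, -0.0, 157.4]
force: [0.2, -0.1, -0.1]
gripper_width: 13.6
gripper_force: 40.0
```

```bash
python3 -m crank '1 0 0 -20 0 0 0;1 0 0 -50 0 0 -9.5;1 0 0 -55 0 0 -9.5;1 0 0 -55 0 0 0;1 0 0 0 0 0 0'
python3 -m crank '1 -24.8 43.8 0 0 0 0;1 -24.8 43.8 0 0 0 0;1 -24.8 43.8 0 0 0 0;1 -24.8 43.8 0 0 0 0;1 -24.8 43.8 0 0 0 0;1 -24.8 43.8 0 0 0 0;1 -24.8 43.8 0 0 0 0;1 0 0 0 0 0 0;1 0 0 0 0 0 0;1 0 0 0 0 0 0'
python3 - <<'E'
from h import *
s=env.state();print(s["ee_pos"],s["gripper_width"],s["qpos"].round(0));delta((557.7,-19.6,152),176.43)
E
```

```text
time_s: 42.28
ee_pos: [367.1, -316.6, 232.3]
ee_rot: [-179.6, 0.4, 176.4]
force: [-0.0, -1.2, -1.3]
gripper_width: 13.5
gripper_force: 40.0
time_s: 43.52
ee_pos: [557.0, -20.8, 227.5]
ee_rot: [-180.0, -0.1, 176.3]
force: [-0.9, 0.9, -0.5]
gripper_width: 13.7
gripper_force: 40.0
[557.02128011 -20.76955721 227.48643227] 13.722155345940145 [ -3.  17.  92.  -0.  72. -90.]
shift tool [-0.7  1.2 75.5] yaw now 176.31 turn about tool z -0.12
```

```bash
python3 -m crank '1 -0.7 1.2 30 0 0 0;1 0 0 30 0 0 0;1 0 0 12 0 0 0;1 0 0 4 0 0 0;1 0 0 0 0 0 0;1 0 0 0 0 0 0'; python3 -m crank '1 0 0 4 0 0 0;1 0 0 4 0 0 0;1 0 0 4 0 0 0;1 0 0 1.5 0 0 0;1 0 0 0 0 0 0;1 0 0 0 0 0 0'
```

```text
time_s: 44.28
ee_pos: [559.3, -18.8, 153.1]
ee_rot: [180.0, 0.1, 176.4]
force: [-0.5, -0.9, -0.6]
gripper_width: 13.3
gripper_force: 40.0
time_s: 45.02
ee_pos: [558.8, -18.7, 138.6]
ee_rot: [180.0, 0.0, 176.4]
force: [0.1, 0.1, -0.9]
gripper_width: 13.9
gripper_force: 40.0
```

```bash
python3 -m crank '1 0.5 -0.5 1 0 0 10;1 0 0 0 0 0 10;1 0 0 0 0 0 10;1 0 0 0 0 0 10;1 0 0 0 0 0 10;1 0 0 0 0 0 10;1 0 0 0 0 0 10;1 0 0 0 0 0 10;1 0 0 0 0 0 8'; python3 -m crank '1 0 0 0 0 0 2;1 0 0 0 0 0 2;1 0 0 0 0 0 0;1 0 0 0 0 0 0';python3 -c "
from h import *
print(env.state()['torque'])";  python3 -m crank '1 0 0 0 0 0 2;1 0 0 0 0 0 2;1 0 0 0 0 0 0;1 0 0 0 0 0 0'; python3 -c "
from h import *
print(env.state()['torque'])"
```

```text
time_s: 46.15
ee_pos: [558.3, -19.1, 137.7]
ee_rot: [180.0, -0.0, 88.1]
force: [0.1, 0.4, -1.1]
gripper_width: 13.7
gripper_force: 40.0
time_s: 46.65
ee_pos: [558.2, -19.1, 137.6]
ee_rot: [180.0, -0.0, 84.4]
force: [0.2, 0.2, -1.4]
gripper_width: 13.7
gripper_force: 40.0
[-0.02629622  0.02567506  0.00599419]
time_s: 47.15
ee_pos: [558.1, -19.1, 137.4]
ee_rot: [-180.0, -0.0, 80.4]
force: [0.1, 1.1, -0.8]
gripper_width: 13.8
gripper_force: 40.0
[0.12371325 0.11389664 0.03654726]
```

```bash
python3 -m crank '1 0 0 0 0 0 2;1 0 0 0 0 0 1;1 0 0 0 0 0 0;1 0 0 0 0 0 0';python3 -c "
from h import *
print(env.state()['torque'])";  python3 -m crank '1 0 0 0 0 0 1.5;1 0 0 0 0 0 0;1 0 0 0 0 0 0'; python3 -c "
from h import *
print(env.state()['torque'])"
```

```text
time_s: 47.65
ee_pos: [558.0, -18.9, 137.5]
ee_rot: [-180.0, -0.0, 77.4]
force: [-1.0, 2.9, -0.9]
gripper_width: 14.1
gripper_force: 40.0
[0.46772717 0.28063406 0.34163389]
time_s: 48.02
ee_pos: [558.2, -19.0, 137.5]
ee_rot: [-180.0, -0.0, 75.9]
force: [-0.9, 2.9, -0.3]
gripper_width: 13.5
gripper_force: 40.0
[0.59999317 0.22856962 0.62710358]
```

```bash
python3 -m crank '0.3 0 0 0 0 0 0;0.2 0 0 0 0 0 0;0.2 0 0 0 0 0 0;0.2 0 0 -40 0 0 0;0.2 0 0 -40 0 0 -5.2;-0.2 0 0 0 0 0 -5.3;-0.2 0 0 0 0 0 0'
python3 -m crank '-0.2 45.7 -26 0 0 0 0;-0.2 45.7 -26 0 0 0 0;-0.2 45.7 -26 0 0 0 0;-0.2 45.7 -26 0 0 0 0;-0.2 45.7 -26 0 0 0 0;-0.2 45.7 -26 0 0 0 0;-0.2 45.7 -26 0 0 0 0;-0.2 45.7 -26 0 0 0 0;-0.2 0 0 0 0 0 0;-0.2 0 0 0 0 0 0'
python3 - <<'E'
from h import *
s=env.state();im=grab_frame("wrist");c=cam("wrist",s);cv2.imwrite("pics/w21.png",im)
d=circ(im,c,(373,319),18,46.5,tol=1);print(d,proj(c,(*d[1:3],18)).round());print(bar(im,c,d[1:3],62,20),s["qpos"].round())
p=cv2.cvtColor(patch(im,c,d[1:3],61,60,1),cv2.COLOR_BGR2GRAY);p=cv2.resize(p,(60,40),interpolation=cv2.INTER_AREA)
for r in p[4:36]: print("".join(" .:-=+*#%@"[min(9,int(v)//16)] for v in r))
E
```

```text
time_s: 48.9
ee_pos: [558.2, -19.3, 217.9]
ee_rot: [180.0, 0.0, 86.3]
force: [-0.4, 0.3, -0.3]
gripper_width: 53.5
gripper_force: 0.0
time_s: 50.15
ee_pos: [373.5, 358.2, 216.9]
ee_rot: [-180.0, 0.1, 86.4]
force: [-0.1, -1.5, 0.5]
gripper_width: 54.9
gripper_force: 0.0
[  0.65 372.75 320.75  47.  ] [317. 208.]
[[0.66, 56.0, 0.0], [0.66, 55.0, 0.0], [0.65, 52.0, 0.5], [0.64, 54.0, 0.5], [0.64, 53.0, 0.5]] [43. 14. 98. -0. 69. 46.]
..#@@@@@@@@@@@@@%#*#***#*##****##********************+......
..*@@@@@@@@@@@@@@@##***#*##****##********************+......
..+@@@@%%%%%@@@@@@@@#*##*##****###*******************+:.....
..=@%#*****##**#@@@#***#*##****##*********************:.....
..=@%******##***@@*=-=*#*##****##*********************:.....
..-@#******##***++----=**##****##*********************-.....
..-@#******##**+--------+#****************************-.....
..:@%******##**+-:-------=---------==+****************=.....
..:%#******##***-::--------------------=+*************=.....
...##******##***=:::----------------------=***********=.....
...#@******##***=:.::-----------------------=*********+.
[... 585 characters left out ...]
:-------*#=---------*##******
@@@@@%****=---------*######***+-:---=====---------=*##******
@@@@@@#***=---------+######*****--=++++===========+*##%*****
@@@@@@%***+========-=*#####**#@@@+-=+++++===++++++#%%@@*####
@@@@@@%#***++==+===--=*####**#@@@@*-=+++++===+++++@@@@@@@@@@
@@@@@@@@##**++==+++===+*%%%%%@@@@@@*-=++++==-=+++#@@@@@@@@@@
@@@@@@@@@@@@*+++++++++++*#@@@@@@@@@%=:=++=-:-++++@@@@@@@@@@@
@@@@@@@@@@@@@++++++++++++++**%%%%#++-::--:::-++=#@@@@@@@@@@@
@@@@@@@@@@@@@%++++++++++++=+++++++++-:::::::=+=*@@@@@@@@@@@@
@@@@@@@@@@@@@@%=++++++++++++++++++++=:::::-=+=*@@@@@@@@@@@@@
@@@@@@@@@@@@@@@%==++++=++++++++++++++=::-=+==*@@@@@@@@@@@@@@
@@@@@@@@@@@@@@@@@+==++++++++++++++++++==+===%@@@@@@@@@@@@@@@
```

```bash
python3 -m crank '-0.2 0 0 0 0 0 10.5;-0.2 0 0 0 0 0 10.5;-0.2 0 0 0 0 0 10.4;-0.2 -31.1 20.9 0 0 0 0;-0.2 0 0 40 0 0 0;-0.2 0 0 40 0 0 0;-0.2 0 0 40 0 0 0;-0.2 0 0 40 0 0 0;-0.2 0 0 9 0 0 0;-0.2 0 0 0 0 0 0' 40
python3 -m crank '1 0 0 0 0 0 0;1 0 0 0 0 0 0;1 0 0 0 0 0 0;1 0 0 0 0 0 0;1 0 0 0 0 0 0'
```

```text
time_s: 51.45
ee_pos: [373.6, 320.9, 48.8]
ee_rot: [180.0, 0.0, 54.9]
force: [-0.0, -0.4, 0.2]
gripper_width: 55.0
gripper_force: 0.0
time_s: 52.08
ee_pos: [372.9, 321.6, 48.8]
ee_rot: [180.0, -0.0, 55.0]
force: [-0.7, -0.4, 2.4]
gripper_width: 13.8
gripper_force: 40.0
```

```bash
python3 -m crank '1 0 0 -20 0 0 0;1 0 0 -50 0 0 -10.1;1 0 0 -55 0 0 -10.1;1 0 0 -50 0 0 -10.1;1 0 0 0 0 0 -10.1;1 0 0 0 0 0 -10.1;1 0 0 0 0 0 -10.1;1 0 0 0 0 0 -10.1;1 0 0 0 0 0 -10.1;1 0 0 0 0 0 -10.1'
python3 -m crank '1 0 0 0 0 0 -10.1;1 0 0 0 0 0 -10.1;1 0 0 0 0 0 -10.3;1 -34.2 -37.3 0 0 0 0;1 -34.2 -37.3 0 0 0 0;1 -34.2 -37.3 0 0 0 0;1 -34.2 -37.3 0 0 0 0;1 -34.2 -37.3 0 0 0 0;1 -34.2 -37.3 0 0 0 0'
python3 -m crank '1 0 0 0 0 0 0;1 0 0 0 0 0 0'
python3 - <<'E'
from h import *
delta((563.8,85.1,152),176.43);print(env.state()["qpos"].round())
E
```

```text
time_s: 53.32
ee_pos: [372.6, 321.3, 223.2]
ee_rot: [-180.0, -0.0, 146.2]
force: [-0.3, -0.4, -1.6]
gripper_width: 13.8
gripper_force: 40.0
time_s: 54.45
ee_pos: [564.2, 83.7, 223.2]
ee_rot: [180.0, -0.0, 176.4]
force: [0.5, 0.8, -0.7]
gripper_width: 13.6
gripper_force: 40.0
time_s: 54.7
ee_pos: [563.0, 85.3, 223.0]
ee_rot: [180.0, -0.1, 176.4]
force: [-0.8, 1.2, -1.1]
gripper_width: 14.1
gripper_force: 40.0
shift tool [-1.  -0.1 71. ] yaw now 176.35 turn about tool z -0.08
[  7.  18.  91.   0.  72. -79.]
```

```bash
python3 -m crank '1 -0.8 0 30 0 0 0;1 0 0 30 0 0 0;1 0 0 8 0 0 0;1 0 0 3 0 0 0;1 0 0 0 0 0 0;1 0 0 0 0 0 0'; python3 -m crank '1 0 0 4 0 0 0;1 0 0 4 0 0 0;1 0 0 4 0 0 0;1 0 0 1.5 0 0 0;1 0 0 0 0 0 0;1 0 0 0 0 0 0'
```

```text
time_s: 55.45
ee_pos: [564.9, 85.2, 153.6]
ee_rot: [180.0, 0.1, 176.4]
force: [0.8, 0.6, -0.5]
gripper_width: 13.8
gripper_force: 40.0
time_s: 56.2
ee_pos: [564.5, 85.1, 139.1]
ee_rot: [180.0, 0.0, 176.4]
force: [0.4, -0.4, -1.1]
gripper_width: 13.8
gripper_force: 40.0
```

```bash
python3 -m crank '1 0 0 1 0 0 10;1 0 0 0 0 0 10;1 0 0 0 0 0 10;1 0 0 0 0 0 10;1 0 0 0 0 0 10;1 0 0 0 0 0 10;1 0 0 0 0 0 10;1 0 0 0 0 0 10;1 0 0 0 0 0 10'; python3 -m crank '1 0 0 0 0 0 3;1 0 0 0 0 0 3;1 0 0 0 0 0 2;1 0 0 0 0 0 0;1 0 0 0 0 0 0';python3 -c "
from h import *
print(env.state()['torque'])"
```

```text
time_s: 57.32
ee_pos: [564.3, 85.2, 138.1]
ee_rot: [-180.0, -0.0, 86.1]
force: [-0.6, 0.4, -1.2]
gripper_width: 13.9
gripper_force: 40.0
time_s: 57.95
ee_pos: [562.2, 86.4, 138.1]
ee_rot: [-179.7, -0.1, 78.4]
force: [-5.0, 3.9, 2.8]
gripper_width: 13.6
gripper_force: 40.0
[0.77843668 1.13240617 0.32285915]
```

```bash
python3 -m crank '1 0 0 0 0 0 1.5;1 0 0 0 0 0 0;1 0 0 0 0 0 0';python3 -c "
from h import *
print(env.state()['torque'])"
python3 -m crank '0.3 0 0 0 0 0 0;0.2 0 0 0 0 0 0;0.2 0 0 0 0 0 0;0.2 0 0 0 0 0 0;0.2 0 0 -40 0 0 0;0.2 0 0 -50 0 0 -5;0.2 0 0 -30 0 0 -5;-0.2 55 0 0 0 0 0;-0.2 0 0 0 0 0 0;-0.2 0 0 0 0 0 0'
python3 - <<'E'
from h import *
s=env.state();im=grab_frame("wrist");c=cam("wrist",s);cv2.imwrite("pics/w22.png",im)
print(proj(c,(564.6,85.1,150)),proj(c,(558.1,-19.6,150)))
for z in (143,150,155,162): print(z,bar(im,c,(564.6,85.1),82,12,z=z)[:2],bar(im,c,(558.1,-19.6),82,12,z=z)[:2])
for z in (107,119): print(z,circ(im,c,(564.6,85.1),z,46.5,tol=1))
E
```

```text
time_s: 58.32
ee_pos: [561.8, 86.7, 138.2]
ee_rot: [-179.7, -0.1, 76.9]
force: [-6.1, 4.7, 4.3]
gripper_width: 13.7
gripper_force: 40.1
[0.97988474 1.37152101 0.56238061]
time_s: 59.58
ee_pos: [567.1, 139.7, 257.6]
ee_rot: [-180.0, 0.0, 86.9]
force: [0.3, -0.0, 0.6]
gripper_width: 54.6
gripper_force: 0.0
[316.13481691 258.29869422] [315.29471788 354.49609311]
143 [[0.68, 77.0, 3.0], [0.68, 76.0, 3.0]] [[0.41, 70.0, 1.0], [0.41, 80.0, -3.5]]
150 [[0.66, 77.0, 3.5], [0.66, 76.0, 3.5]] [[0.39, 70.0, 2.5], [0.38, 70.0, 2.0]]
155 [[0.65, 77.0, 4.0], [0.65, 76.0, 4.0]] [[0.36, 70.0, 3.5], [0.35, 70.0, 4.0]]
162 [[0.61, 76.0, 4.5], [0.61, 77.0, 4.5]] [[0.29, 70.0, 5.0], [0.29, 70.0, 5.5]]
107 [3.4000e-01 5.6185e+02 8.6350e+01 4.7500e+01]
119 [3.5000e-01 5.6185e+02 9.1600e+01 4.6000e+01]
```

```bash
python3 -m crank '-0.2 0 0 0 0 0 -9.95;-0.2 0 0 0 0 0 -9.95;-0.2 0 0 0 0 0 -9.95;-0.2 0 0 0 0 0 -9.95;-0.2 0 0 0 0 0 -9.95;-0.2 0 0 0 0 0 -9.95;-0.2 0 0 0 0 0 -9.95;-0.2 0 0 0 0 0 -9.95;-0.2 0 0 0 0 0 -9.95' >/dev/null
python3 -m crank '-0.2 -8 -52 0 0 0 0;-0.2 -8 -52 0 0 0 0;-0.2 -8 -52 0 0 0 0;-0.2 0 0 0 0 0 0;-0.2 0 0 0 0 0 0'
cat > chk.py <<'E'
from h import *
def rail(im,c,x0=460,y0=-13):
    # rail top (z46) edges along bed x at several y's
    g=cv2.GaussianBlur(cv2.cvtColor(im,cv2.COLOR_BGR2GRAY),(0,0),.7).astype(np.float32);out=[]
    for y in range(-130,111,40):
        xs=np.arange(x0-35,x0+35,.25);uv=np.float32([proj(c,(x+.0625*(y-y0),y,46)) for x in xs])
        v=cv2.remap(g,uv[:,:1].copy(),uv[:,1:].copy(),1).ravel();d=np.gradient(v);
        out.append((y,xs[d.argmax()].round(1),xs[d.argmin()].round(1),int(d.max()),int(-d.min())))
    return out
s=env.state();im=grab_frame("wrist");c=cam("wrist",s);cv2.imwrite("pics/w23.png",im)
print("now",rail(im,c))
im2=cv2.imread("pics/w2.png");s2=dict(ee_pos=np.array([580.98,-17.65,224.78]),ee_rot=np.array([179.945,-.047,176.464]));print("w2",rail(im2,cam("wrist",s2)))
for n,xy in [("t1",(564.6,85.1)),("t2",(558.1,-19.6)),("t3",(551.7,-124.9))]:
    print(n,proj(c,(*xy,150)).round(),bar(im,c,xy,85,20,z=150)[:2],circ(im,c,xy,107,46.5,tol=1),circ(im,c,xy,119,46.5,tol=1))
E
python3 chk.py
```

```text
time_s: 61.38
ee_pos: [581.3, -17.8, 257.9]
ee_rot: [180.0, -0.0, 176.3]
force: [0.3, 0.1, 0.2]
gripper_width: 54.9
gripper_force: 0.0
now [(-130, np.float64(460.5), np.float64(472.0), 10, 7), (-90, np.float64(461.5), np.float64(472.5), 7, 7), (-50, np.float64(460.5), np.float64(472.5), 12, 15), (-10, np.float64(474.2), np.float64(471.8), 6, 11), (30, np.float64(459.8), np.float64(472.8), 14, 14), (70, np.float64(460.0), np.float64(471.5), 14, 15), (110, np.float64(459.8), np.float64(471.8), 12, 16)]
w2 [(-130, np.float64(460.5), np.float64(471.8), 9, 7), (-90, np.float64(461.0), np.float64(471.8), 6, 7), (-50, np.float64(460.2), np.float64(471.8), 15, 14), (-10, np.float64(477.2), np.float64(472.0), 6, 11), (30, np.float64(460.2), np.float64(471.8), 13, 15), (70, np.float64(459.2), np.float64(471.8), 13, 15), (110, np.float64(459.2), np.float64(471.5), 15, 15)]
t1 [440. 174.] [[0.89, 79.0, 1.0], [0.88, 76.0, 2.5]] [4.700e-01 5.606e+02 8.385e+01 4.750e+01] [4.800e-01 5.581e+02 8.010e+01 4.550e+01]
t2 [313. 174.] [[0.82, 76.0, -1.5], [0.82, 83.0, 3.0]] [ 4.900e-01  5.581e+02 -1.985e+01  4.650e+01] [ 4.300e-01  5.561e+02 -1.985e+01  4.550e+01]
t3 [186. 174.] [[0.83, 74.0, 0.5], [0.83, 75.0, 0.5]] [ 3.8000e-01  5.5170e+02 -1.2265e+02  4.7500e+01] [ 3.9000e-01  5.4945e+02 -1.1865e+02  4.5500e+01]
```

```bash
python3 -m crank '-0.2 12.2 50.8 0 0 0 0;-0.2 12.2 50.8 0 0 0 0;-0.2 0 0 0 0 0 9.85;-0.2 0 0 0 0 0 9.85;-0.2 0 0 0 0 0 9.85;-0.2 0 0 0 0 0 9.85;-0.2 0 0 0 0 0 9.85;-0.2 0 0 0 0 0 9.85;-0.2 0 0 0 0 0 9.85;-0.2 0 0 0 0 0 9.85' >/dev/null
python3 -m crank '-0.2 0 0 0 0 0 9.85;-0.2 0 0 0 0 0 9.85;-0.2 0 0 0 0 0 0;-0.2 0 0 0 0 0 0'
python3 - <<'E'
from h import *
s=env.state();im=grab_frame("wrist");c=cam("wrist",s);cv2.imwrite("pics/w24.png",im)
print(proj(c,(562,86,150)).round())
print(bar(im,c,(562,86),78,12,z=150)[:3],circ(im,c,(562,86),107,46.5,tol=1))
delta((563.5,85.1,138),77.8)
E
```

```text
time_s: 63.18
ee_pos: [563.4, 86.4, 258.1]
ee_rot: [-180.0, -0.0, 78.1]
force: [0.2, 0.7, 0.8]
gripper_width: 54.6
gripper_force: 0.0
[314. 201.]
[[0.72, 78.0, 0.0], [0.71, 76.0, -0.5], [0.7, 76.0, -1.0]] [4.2000e-01 5.6125e+02 8.5250e+01 4.7000e+01]
shift tool [ -1.1   0.3 120.1] yaw now 78.09 turn about tool z 0.29
```

```bash
python3 -m crank '-0.2 -1 -1 40 0 0 0;-0.2 0 0 40 0 0 0;-0.2 0 0 36 0 0 0;-0.2 0 0 4 0 0 0;-0.2 0 0 0 0 0 0;-0.2 0 0 0 0 0 0;1 0 0 0 0 0 0;1 0 0 0 0 0 0;1 0 0 0 0 0 0;1 0 0 0 0 0 0' 40;python3 -m crank '1 0 0 0 0 0 0;1 0 0 0 0 0 0'
python3 -m crank '1 0 0 0 0 0 -5;1 0 0 0 0 0 -5;1 0 0 0 0 0 0;1 0 0 0 0 0 0'
python3 -m crank '1 0 0 -1.5 0 0 0;1 0 0 0 0 0 0;1 0 0 0 0 0 0'
```

```text
time_s: 64.47
ee_pos: [562.4, 84.9, 138.1]
ee_rot: [180.0, -0.0, 77.9]
force: [-0.5, -0.5, 0.6]
gripper_width: 18.2
gripper_force: 0.0
time_s: 64.72
ee_pos: [561.8, 85.1, 138.0]
ee_rot: [-179.9, 0.0, 77.9]
force: [-0.9, 0.6, 0.9]
gripper_width: 13.7
gripper_force: 40.0
time_s: 65.22
ee_pos: [562.6, 84.9, 137.9]
ee_rot: [180.0, -0.0, 87.9]
force: [0.2, 0.1, -1.4]
gripper_width: 13.9
gripper_force: 40.0
time_s: 65.6
ee_pos: [562.0, 84.9, 139.2]
ee_rot: [-179.9, 0.0, 87.9]
force: [-0.5, 0.4, -4.1]
gripper_width: 13.4
gripper_force: 40.0
```

```bash
python3 -m crank '1 0 1.2 1.5 0 0 0;1 0 0 0 0 0 4;1 0 0 0 0 0 4;1 0 0 0 0 0 0;1 0 0 0 0 0 0';python3 -c "
from h import *
print(env.state()['torque'])"; python3 -m crank '1 0 0 0 0 0 2;1 0 0 0 0 0 1;1 0 0 0 0 0 0;1 0 0 0 0 0 0';python3 -c "
from h import *
print(env.state()['torque'])"
```

```text
time_s: 66.22
ee_pos: [564.1, 85.0, 138.4]
ee_rot: [179.9, -0.0, 80.0]
force: [1.4, -0.7, 0.1]
gripper_width: 14.1
gripper_force: 40.0
[-0.06388769 -0.07672226 -0.01317255]
time_s: 66.72
ee_pos: [563.5, 85.3, 138.2]
ee_rot: [-180.0, -0.0, 76.9]
force: [-1.2, 2.4, 1.2]
gripper_width: 14.0
gripper_force: 40.0
[0.51377433 0.27749675 0.44976389]
```

```bash
python3 -m crank '0.3 0 0 0 0 0 0;0.2 0 0 0 0 0 0;0.2 0 0 0 0 0 0;0.2 0 0 0 0 0 0;0.2 0 0 -40 0 0 0;0.2 0 0 -50 0 0 0;0.2 0 0 -30 0 0 -9.95;0.2 0 0 0 0 0 -9.95;0.2 0 0 0 0 0 -9.95;0.2 0 0 0 0 0 -9.95' > /dev/null; python3 -m crank '0.2 0 0 0 0 0 -9.95;0.2 0 0 0 0 0 -9.95;0.2 0 0 0 0 0 -9.95;0.2 0 0 0 0 0 -9.95;0.2 0 0 0 0 0 -9.95;0.2 0 0 0 0 0 -9.95;1 45.6 -35 0 0 0 0;1 45.6 -35 0 0 0 0;1 45.6 -35 0 0 0 0;1 0 0 0 0 0 0' 20; python3 -m crank '1 0 0 0 0 0 0;1 0 0 0 0 0 0'
python3 - <<'E'
from h import *
s=env.state();print(s["gripper_width"]);delta((420.3,-10.8,35),176.43)
im=grab_frame("wrist");c=cam("wrist",s);cv2.imwrite("pics/w25.png",im)
# rail end points in y (bright bar): scan along the rail top centreline
g=cv2.cvtColor(im,cv2.COLOR_BGR2GRAY).astype(np.float32);ys=np.arange(-200,180,.5)
uv=np.float32([proj(c,(466.2+.0625*(y+13),y,46)) for y in ys]);v=cv2.remap(g,uv[:,:1].copy(),uv[:,1:].copy(),1).ravel()
d=np.gradient(cv2.GaussianBlur(v[None],(1,1),0).ravel());i=np.argsort(-abs(d))[:12];print(sorted([(ys[k],int(d[k])) for k in i]),uv[0],uv[-1])
E
```

```text
time_s: 69.22
ee_pos: [417.5, -12.6, 258.3]
ee_rot: [-180.0, -0.0, 176.3]
force: [0.3, 0.2, -0.3]
gripper_width: 1.1
gripper_force: 0.0
time_s: 69.47
ee_pos: [421.7, -11.0, 258.0]
ee_rot: [180.0, 0.0, 176.5]
force: [1.1, 0.3, 0.0]
gripper_width: 0.6
gripper_force: 0.0
0.620147207337564
shift tool [  1.5   0.  223. ] yaw now 176.47 turn about tool z 0.04
[(np.float64(-189.5), -16), (np.float64(-163.5), 16), (np.float64(-51.0), 15), (np.float64(-29.0), -15), (np.float64(-28.5), -22), (np.float64(134.5), -22), (np.float64(135.0), -30), (np.float64(135.5), -24), (np.float64(136.0), -18), (np.float64(142.0), 17), (np.float64(142.5), 17), (np.float64(143.0), 16)] [159.62494 210.45895] [480.0908  210.65314]
```

```bash
python3 -m crank '1 1.5 0 50 0 0 0;1 0 0 50 0 0 0;1 0 0 50 0 0 0;1 0 0 50 0 0 0;1 0 0 22 0 0 0;1 0 0 0 0 0 0;1 0 0 0 0 0 0'; python3 -m crank '1 -10 0 0 0 0 0;1 -10 0 0 0 0 0;1 -5 0 0 0 0 0;1 -5 0 0 0 0 0;1 -5 0 0 0 0 0;1 -5 0 0 0 0 0;1 0 0 0 0 0 0'
```

```text
time_s: 70.4
ee_pos: [420.3, -11.1, 36.6]
ee_rot: [180.0, 0.1, 176.5]
force: [0.1, -0.3, 0.4]
gripper_width: 0.5
gripper_force: 0.0
time_s: 71.28
ee_pos: [453.2, -13.4, 34.6]
ee_rot: [180.0, -0.7, 176.4]
force: [-9.0, 1.0, -0.4]
gripper_width: 0.5
gripper_force: 4.5
```

```bash
python3 -m crank '1 -6 0 0 0 0 0;1 -6 0 0 0 0 0;1 -6 0 0 0 0 0;1 -6 0 0 0 0 0;1 -6 0 0 0 0 0;1 0 0 0 0 0 0'; python3 -m crank '1 -6 0 0 0 0 0;1 -6 0 0 0 0 0;1 -6 0 0 0 0 0;1 -6 0 0 0 0 0;1 -6 0 0 0 0 0;1 -6 0 0 0 0 0;1 0 0 0 0 0 0'
```

```text
time_s: 72.03
ee_pos: [483.5, -15.3, 34.4]
ee_rot: [180.0, -0.7, 176.4]
force: [-8.9, 0.9, -1.8]
gripper_width: -0.1
gripper_force: 4.1
time_s: 72.9
ee_pos: [519.7, -17.6, 34.4]
ee_rot: [-180.0, -0.7, 176.4]
force: [-8.5, 0.6, -2.1]
gripper_width: 0.5
gripper_force: 4.1
```

```bash
python3 -m crank '1 -6 0 0 0 0 0;1 -6 0 0 0 0 0;1 -6 0 0 0 0 0;1 -4 0 0 0 0 0;1 0 0 0 0 0 0'; python3 -m crank '1 -2 0 0 0 0 0;1 -2 0 0 0 0 0;1 -2 0 0 0 0 0;1 -2 0 0 0 0 0;1 -2 0 0 0 0 0;1 0 0 0 0 0 0'; python3 -m crank '1 -2 0 0 0 0 0;1 -2 0 0 0 0 0;1 -2 0 0 0 0 0;1 0 0 0 0 0 0'; python3 -m crank '1 -2 0 0 0 0 0;1 -2 0 0 0 0 0;1 -2 0 0 0 0 0;1 0 0 0 0 0 0'
```

```text
time_s: 73.53
ee_pos: [541.1, -18.9, 34.4]
ee_rot: [180.0, -0.8, 176.4]
force: [-8.9, 0.8, -0.0]
gripper_width: 0.2
gripper_force: 4.8
time_s: 74.28
ee_pos: [550.2, -19.5, 34.4]
ee_rot: [180.0, -0.9, 176.4]
force: [-11.2, 0.1, 1.5]
gripper_width: 0.7
gripper_force: 5.7
time_s: 74.78
ee_pos: [556.2, -19.9, 34.3]
ee_rot: [-180.0, -0.9, 176.4]
force: [-11.2, 0.0, 1.4]
gripper_width: 0.6
gripper_force: 5.7
time_s: 75.28
ee_pos: [562.2, -20.2, 34.3]
ee_rot: [180.0, -0.9, 176.4]
force: [-11.3, 0.2, 1.8]
gripper_width: 0.2
gripper_force: 5.7
```

```bash
python3 -m crank '1 -2 0 0 0 0 0;1 -2 0 0 0 0 0;1 -2 0 0 0 0 0;1 0 0 0 0 0 0'; python3 -m crank '1 -2 0 0 0 0 0;1 -2 0 0 0 0 0;1 -2 0 0 0 0 0;1 0 0 0 0 0 0'; python3 -m crank '1 -2 0 0 0 0 0;1 -2 0 0 0 0 0;1 0 0 0 0 0 0'
```

```text
time_s: 75.78
ee_pos: [563.1, -20.3, 34.1]
ee_rot: [-180.0, -1.5, 176.4]
force: [-21.7, 1.6, 9.5]
gripper_width: 0.8
gripper_force: 11.0
time_s: 76.28
ee_pos: [563.2, -20.5, 33.2]
ee_rot: [-180.0, -2.3, 176.4]
force: [-32.0, 1.8, 15.6]
gripper_width: 0.3
gripper_force: 16.5
time_s: 76.65
ee_pos: [563.2, -20.5, 32.8]
ee_rot: [-180.0, -2.8, 176.4]
force: [-40.2, 2.3, 19.3]
gripper_width: 0.4
gripper_force: 20.3
```

```bash
python3 -m crank '1 10 0 0 0 0 0;1 15 0 0 0 0 0;1 25 0 0 0 0 0;1 0 0 -50 0 0 0;1 0 0 -50 0 0 0;1 0 0 -60 0 0 0;1 0 0 -60 0 0 0;1 0 0 0 0 0 0'; python3 -m crank '1 -50 0 0 0 0 0;1 -50 0 0 0 0 0;1 -50 0 0 0 0 0;1 0 0 0 0 0 0;1 0 0 0 0 0 0'
python3 - <<'E'
from h import *
from h import circ
s=env.state();im=grab_frame("wrist");c=cam("wrist",s);cv2.imwrite("pics/w26.png",im)
print(s["ee_pos"])
D=np.array([113.5,-7.1])
for n,xy in [("t1",(564.6,85.1)),("t2",(558.1,-19.6)),("t3",(551.7,-124.9))]:
    xy=np.array(xy)+D;print(n,xy,proj(c,(*xy,150)).round(),bar(im,c,xy,78,15,z=150)[:2],circ(im,c,xy,107,46.5,tol=1))
g=cv2.GaussianBlur(cv2.cvtColor(im,cv2.COLOR_BGR2GRAY),(0,0),.7).astype(np.float32)
for y in (-120,-60,40,90):
    xs=np.arange(545,605,.25);uv=np.float32([proj(c,(x+.0625*(y+20),y,46)) for x in xs]);v=cv2.remap(g,uv[:,:1].copy(),uv[:,1:].copy(),1).ravel();d=np.gradient(v);print(y,xs[d.argmax()],xs[d.argmin()],int(d.max()),int(-d.min()))
E
```

```text
time_s: 77.65
ee_pos: [538.4, -18.7, 262.3]
ee_rot: [180.0, 0.8, 176.4]
force: [-0.4, -0.1, 0.1]
gripper_width: 0.4
gripper_force: 0.0
time_s: 78.28
ee_pos: [683.9, -27.8, 254.8]
ee_rot: [180.0, -0.1, 176.4]
force: [-0.1, 0.1, 0.8]
gripper_width: 0.5
gripper_force: 0.0
[683.87894096 -27.81588616 254.84874123]
t1 [678.1  78. ] [444. 187.] [[0.76, 75.0, -5.5], [0.76, 76.0, -5.5]] [4.9000e-01 6.8385e+02 7.6250e+01 4.7500e+01]
t2 [671.6 -26.7] [318. 187.] [[0.58, 78.0, 4.0], [0.58, 78.0, 3.5]] [ 4.3000e-01  6.7885e+02 -2.7700e+01  4.6500e+01]
t3 [ 665.2 -132. ] [190. 188.] [[0.71, 76.0, 5.5], [0.7, 75.0, 5.5]] [ 4.7000e-01  6.7220e+02 -1.3075e+02  4.7500e+01]
-120 581.75 593.75 8 8
-60 581.75 593.75 12 14
40 580.75 593.25 13 15
90 581.0 592.75 14 15
```

Run:
```python
from h import *
c=cam("top")
for v in (51,56,60,65): print(v,back(c,(185+400/2.66,115+v/2.66),42).round(1))
im=cv2.imread("pics/w26.png");c=cam("wrist");g=cv2.GaussianBlur(cv2.cvtColor(im,cv2.COLOR_BGR2GRAY),(0,0),.7).astype(np.float32)
im0=cv2.imread("pics/w5.png");s2=dict(ee_pos=np.array([558.6,-18.7,223.4]),ee_rot=np.array([-179.8,0,86.3]));c0=cam("wrist",s2);g0=cv2.cvtColor(im0,cv2.COLOR_BGR2GRAY).astype(np.float32)
for y in (20,60,100):
    xs=np.arange(720,770,.5);uv=np.float32([proj(c0,(x+.0625*(y+30),y,42)) for x in xs]);v=cv2.remap(g0,uv[:,:1].copy(),uv[:,1:].copy(),1).ravel();d=np.gradient(v);print(y,xs[d.argmax()],xs[d.argmin()],int(d.max()),int(-d.min()))
```

```text
51 [743.8 -25.4  42. ]
56 [738.3 -25.5  42. ]
60 [734.  -25.6  42. ]
65 [728.5 -25.7  42. ]
20 733.0 744.5 29 6
60 733.0 745.0 32 10
100 732.5 744.5 31 11
```

```bash
python3 -c "
from workcell import env
print(env.job_done())"
```

```text
the job is handed in; nothing more can be done
None
```

All three tins are closed with a disk and a ring turned to its stop, and the carrier is pushed home against the stop bar. The job was handed in at about 78 s; no verdict came back. The ring bars stopped about 9° past the tins' y axis, not exactly on it.

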